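# Vent the vacuum chamber and weigh the dried sample

### The job

Get the dried sample onto the balance. The chamber is under vacuum: first turn the vent tap on its lid until its lever points straight out along the spout, then lift the lid off and set it down the right way up in the middle of the cork mat, and stand the amber sample jar upright in the middle of the balance pan. Set things down rather than dropping them, leave the tap open, and leave everything else on the bench where it stands.

Things in the scene. Friction and masses are not known exactly. Their poses are not given: they have to be found in the camera images.
- chamber: vacuum chamber: fixed upright steel pot, 160 mm across outside, 152 inside, 100 tall, at any yaw. Origin: centre of its underside, z up. Inside, a white plate is a floor 30 mm above the bench. At its rim, at y = +-94 mm, pairs of guide blocks (13 mm above the rim, to x = +-22 mm) keep the lid from sliding or turning: lift the lid straight up 25 mm before moving it sideways
- lid: loose clear round lid, 170 mm across, two ears to 100 mm from the centre along its y, plate 12 mm thick, 0.6 kg. Origin: centre of its underside, z up. Starts on the chamber's rim (100 mm up), axes along the chamber's. On it, along x: gauge (38 mm across, x = -58, top 42 above the underside), handle in the middle, tap at x = +55. Vacuum holds it down until the tap is turned beyond about 1.2 rad
- lid_handle (a point): centre of the lid's handle, a black level bar on two posts: 54 mm long (along the lid's x), 14 mm wide (lid's y), 14 mm thick; 50 mm above the lid's underside, bar's underside 31 mm above the plate. Axes are the lid's. Grasp it from above across its width
- tap_axis (a point): point on the tap's vertical turning axis (lid x = +55 mm, y = 0), at half the lever's thickness: 34 mm above the lid's underside. Axes are the lid's and do not turn with the lever. Hub 20 mm across, its top 42 mm above the lid's underside. A short spout, 24 mm long, points along the lid's +x below the lever
- tap_tip (a point): point 5 mm short of the end of the tap's lever, 50 mm from the turning axis, half-way up. The lever is a black bar 55 mm long from the axis, 10 mm wide, 12 mm thick, its underside 16 mm above the lid's plate. These axes turn with the lever: +y points along it to its end, +x is the way the end moves when it is opened
- tap (a joint): angle of the vent tap, rad. 0: shut, lever along the lid's +y. Grows as the lever turns clockwise seen from above; 1.57: open, lever along the lid's +x, over the spout; stop at 1.75. Counts as open beyond 1.35. Starts at 0 to 0.35. Stiff (0.06 N m, about 2 N at the lever) and stays where it is left; can be pushed with a closed gripper
- jar: the sample: the only jar inside the chamber, amber glass with a white cap, upright, 42 mm across and 56 mm tall, 90 g. Origin at the centre of its underside, z up. Starts on the plate, up to 15 mm off the chamber's axis, its top 14 mm below the rim
- jar_center (a point): centre of the sample jar, half-way up, 28 mm above its underside
- mat: fixed round cork mat, 220 mm across and 5 mm thick. Origin at the centre of its underside, z up; its upper face is 5 mm above the bench
- balance: fixed white laboratory balance, housing 160 mm (its x) by 200 mm (its y), 46 mm tall. Origin at the centre of its underside. The display is on its -x side
- pan (a point): centre of the upper face of the balance's round steel pan, 116 mm across, 60 mm above the bench
- reagent_center (a point): bystander, loose: clear reagent bottle with a blue cap, 48 mm across, 125 mm tall, upright; this point is its centre, half-way up
- solvent_center (a point): bystander, loose: amber bottle with a black cap, 48 mm across, 150 mm tall, upright; this point is its centre, half-way up
- spray_center (a point): bystander, loose: red spray bottle with a white head, 72 mm across, 220 mm tall, upright; this point is its centre, half-way up
- tipbox_center (a point): bystander, loose: closed pipette tip box, 85 x 120 mm, 78 mm tall, upright; this point is its centre, half-way up
- rack_center (a point): bystander, loose: flat yellow tube rack, 80 x 110 mm, 28 mm tall, upright; this point is its centre, half-way up
- vial_center (a point): bystander, loose: small clear vial with a green cap, 28 mm across, 55 mm tall, upright; this point is its centre, half-way up
Mind the look-alikes: they are no part of the job. Leave any pink look-alike of the chamber alone.

How it is judged:
By the outcome, as a careful person would: the job done as asked, in the order asked, and still so for the second after the job is handed in, with the robot touching nothing.
It also fails if it takes over 72 s, if anything falls off the work surface, if the arm or the gripper's body presses on something with over 40 N, if the wrist force passes 120 N, or if a joint passes its speed limit or range.

### The arm

A 6-joint arm with a two-finger parallel gripper is mounted at the origin on the work surface. World frame = base frame: x ahead of the robot, y to its left, z up, the work surface at z = 0. Lengths are in mm, angles in rad, forces in N, time in s.
With the tool pointing down it reaches from about 225 to 725 mm from the base axis. Payload 3.1 kg.
Tool frame: the origin (TCP) lies between the finger pads; the fingertips stand 25 mm ahead of it and the grasp point (between the pads) lies 6 mm ahead of it; x points along the fingers, z is the direction in which the jaws open and shut, and the axes are right-handed (so a half turn about x gives the same grasp; the last joint's range is limited). The gripper opens to 85 mm and grips with 20 to 120 N. Pads are 22 mm wide; open, the fingers measure 114 mm over their backs; the gripper's body (76 mm by 85 mm) begins 54 mm behind the grasp point. The pads swing forward as they close: fully open they stand 13 mm farther back than shut.
Start: joints at [-1.271, 0.048, 0.099, 1.622, 0, 1.443], TCP at [217.791, -477.686, 256.312] pointing down, gripper open.
Joint ranges: [-2.91, 2.91], [-0.99, 1.94], [-1.21, 1.42], [-2.12, 2.29], [-1.49, 1.47], [-3.14, 3.14]. Speed limits (rad/s): [2.79, 2.79, 3.14, 3.14, 3.14, 3.14].

### API

Orientations are given as a unit quaternion [w, x, y, z].
In Python, from bench import status, imaging, bot, spotter gives the robot as it stands.
- The arm moves only by the tool servo_tool, never from a script. Its argument "commands" is a list of rows, each an object with "offset": the shift along the tool's x, y, z in mm, a list of three; "rot": the turn, a rotation vector about the tool's x, y, z in rad, a list of three; "jaw": the opening, from 0 (shut) to 1 (fully open). A call has exactly 10 rows; each row shifts and turns the pose as measured when the row begins, along the tool's axes as they then stand; what a row does not reach is not made up. A row lasts 1/8 s, in which the tool goes at most 62.5 mm and 10.7 degrees, less where a joint would pass 70% of its speed; a pose out of reach is approached as far as the arm can. A call with a gripper value outside its range is refused whole. The fingers move at their own pace and stop on an object; "newtons" is the grip in N (left out, the last holds). Time passes only in rows, so rows that do not move let the fingers close, or fill a call up. It gives the time, the measured TCP pose, the force and the opening at its end, in the units of the state.
- status.observe(): the state, without advancing time (a new reading comes with each control period).
- imaging.get_image(name): name is "scene" or "top" or "wrist"; returns (picture, depth): 384x512x3 uint8, red, green, blue; 384x512 float32, mm along the optical axis (not along the pixel's ray), 0 where there is no reading.
- imaging.get_calibration(name): a dict with "fx", "fy", "cx", "cy" (pixels), "k1" (the pictures are not rectified: a ray, as slopes to the right and down, at radius r is drawn at 1 + k1 r^2 times it, then the intrinsics apply), "extrinsics" (4x4, takes a point from camera to world coordinates); the wrist camera has in their place "T_tool_cam" (4x4, takes a point from camera to tool coordinates, whose origin is the TCP and whose axes are the tool frame's). Camera axes: x right, y up, looking along -z (the intrinsics and any distortion apply to the point x, -y, -z); pixel columns grow to the right and rows downward; lengths in mm; the calibration is good to about 2 mm. A picture is of the moment at which its call begins: read the wrist's pose just before it. get_calibration takes no time and is no camera call.
- bot.close_job(): hands the job in, once; it reports no verdict.
Trained networks look in the newest picture that a camera, given by its name, has taken for a name from the list of things; names that differ only in an ending like _2 or _b are one class to them, and where a whole thing is asked for, a point or a joint stands for the part that bears it (a point fixed in the world has none). Each returns a list of dicts, best first, with "conf" (0 to 1); they miss things now and then, are a little off and sometimes report something else, mostly with a low value. They report only what shows in the picture. A call takes as long as a camera call. They do not tell look-alikes from the thing itself.
- spotter.recognise(camera, target): "xyz" ([x, y, z] in mm, in world coordinates, good to about 4 mm: the middle of the surface that is visible of it).
- spotter.tip_of(camera, target): "xyz" ([x, y, z] in mm, in world coordinates, good to about 4 mm: a listed point, or the origin of a listed thing).
The state is a dict: "clock": time; "joints": joint angles; "qd": joint speeds; "tau": joint torques, N m; "tool_pos": TCP position; "ee_rot": TCP orientation; "wrist_force": force on the tool from outside, world axes, zero at the start; "torque": the same for the moment, N m; "opening": opening from 0.0 (shut) to 1.0 (fully open).
Only numpy, scipy, OpenCV 4.12 (cv2) and the standard library are available. Lean on these libraries where they do the work, as an engineer would, in place of code of your own. Each camera call takes 0.05 s, during which the arm holds its last target.

## Working session

There is one attempt and no reset: what is moved stays moved. The work goes in short steps, Python scripts to look and compute and a tool call to move; the robot and the scene stay as the last step left them, time stands still between calls to the robot, and variables do not carry over. Pictures are saved under pics/ and viewed, and the job is handed in when it is done.

Besides the shell and the picture viewer there is one more tool, called after ">>>" by a JSON object that holds its "method" and its "body". servo_tool: Moves the arm, as the interface text tells. Its arguments: {"type":"object","properties":{"commands":{"type":"array","items":{"type":"object","properties":{"offset":{"type":"array","items":{"type":"number"}},"rot":{"type":"array","items":{"type":"number"}},"jaw":{"type":"number"}}}},"newtons":{"type":"number"}},"required":["commands"]}

```bash
ls; mkdir -p pics; python3 - <<'E'
from bench import status, imaging, bot, spotter
import cv2
print(status.observe())
for n in("scene","top"):
    p,d=imaging.get_image(n); cv2.imwrite(f"pics/{n}0.png",p[:,:,::-1]); c=imaging.get_calibration(n); print(n,c)
    for t in ["chamber","lid_handle","tap_axis","tap_tip","jar","mat","balance","pan"]:
        try: r=spotter.tip_of(n,t)
        except Exception as e: r=[]; print(e)
        print(t,[( [round(v) for v in q["xyz"]],round(q["conf"],2)) for q in r])
E
```

```text
pics
{'clock': 0.0, 'joints': array([-1.27083914e+00,  4.87557101e-02,  9.75751030e-02,  1.62201874e+00,
       -2.06823982e-05,  1.44299499e+00]), 'qd': array([ 5.14909765e-04,  1.27484544e-03, -3.18857634e-04, -8.00243909e-04,
       -4.10734838e-05,  2.56462540e-04]), 'tau': array([-1.84042190e-03, -3.38775015e+01,  3.20018971e+01,  2.03466928e-02,
       -2.83045966e-05,  1.47560065e-06]), 'tool_pos': array([ 217.60034116, -477.15795645,  255.10313721]), 'ee_rot': array([ 0.59407831,  0.38302227,  0.59538808, -0.38193969]), 'wrist_force': array([-0.5278248 ,  0.03726037, -0.18190228]), 'torque': array([-0.02519701,  0.01758961, -0.06539286]), 'opening': 1.0014647206743175}
scene {'fx': 402.76138571151785, 'fy': 402.76138571151785, 'cx': 252.92470922186945, 'cy': 194.82018898203555, 'k1': -0.023632201638826032, 'extrinsics': array([[-5.28952439e-01, -6.82616110e-01,  5.04226699e-01,
         1.05391464e+03],
       [ 8.48641928e-01, -4.28277683e-01,  3.10459507e-01,
         3.31737860e+02],
       [ 4.02438143e-03,  5.92126231e-01,  8.05835176e-01,
         1.03251829e+03],
     
[... 531 characters left out ...]
4320893388, 'extrinsics': array([[ 6.30919855e-03,  9.80750141e-01, -1.95164942e-01,
         2.32321130e+02],
       [-9.99789132e-01,  2.37264957e-03, -2.03975761e-02,
        -4.03844492e+01],
       [-1.95418676e-02,  1.95252480e-01,  9.80558302e-01,
         1.52967442e+03],
       [ 0.00000000e+00,  0.00000000e+00,  0.00000000e+00,
         1.00000000e+00]])}
chamber [([233, 345, -1], 0.85), ([514, 333, 2], 0.62), ([359, 136, 24], 0.19)]
lid_handle [([516, 335, 147], 0.94)]
tap_axis [([541, 379, 132], 0.93)]
tap_tip [([754, -227, 111], 0.56), ([495, 410, 134], 0.51)]
jar []
mat [([498, -352, 0], 0.79)]
balance [([552, -4, 2], 0.68)]
pan [([566, -7, 63], 0.81), ([755, -229, 108], 0.27)]
```

View pics/scene0.png

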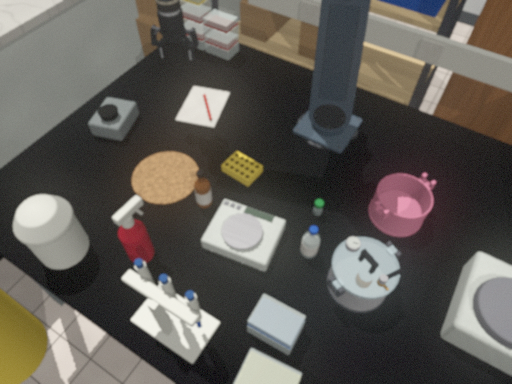

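View pics/top0.png

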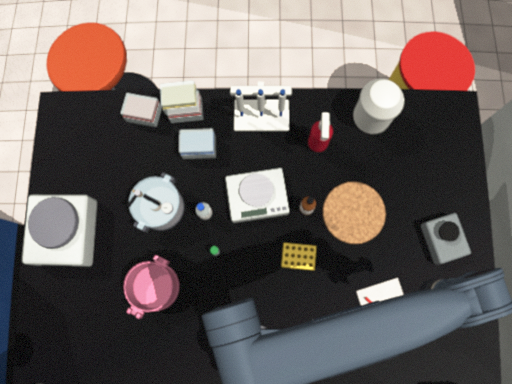

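```bash
cat > h.py <<'E'
from bench import status, imaging, bot, spotter
import numpy as np, cv2
from scipy.spatial.transform import Rotation as Rn
def pose():
    s=status.observe(); q=np.array(s["ee_rot"]); return np.array(s["tool_pos"]),Rn.from_quat(q,scalar_first=True).as_matrix(),s
def pose_mat():
    p,R,_=pose(); T=np.eye(4);T[:3,:3]=R;T[:3,3]=p;return T
def down(jawyaw):
    # tool x down, z along jawyaw
    x=np.array([0,0,-1.]);z=np.array([np.cos(jawyaw),np.sin(jawyaw),0]);return np.stack([x,np.cross(z,x),z],1)
def plan(tgt,yawdeg=None):
    p,R,s=pose(); tgt=np.array(tgt,float)
    print("pos",p.round(1),"jawyaw",np.degrees(np.arctan2(R[1,2],R[0,2])).round(1),"xaxis",R[:,0].round(3),"clk",round(s["clock"],2),"F",s["wrist_force"].round(1),"open",round(s["opening"],3),"q",s["joints"].round(2))
    print("offset tool",(R.T@(tgt-p)).round(1),"len",np.linalg.norm(tgt-p).round(1))
    if yawdeg is not None:
        print("rotvec",Rn.from_matrix(R.T@down(np.radians(yawdeg))).as_rotvec().round(3))
        print("offset in final-ori frame",(down(np.radians(yawdeg)).T@(tgt-p)).round(1))
def cam_T(name,c=None,T=None):
    c=c or imaging.get_calibration(name)
    return c["extrinsics"] if name!="wrist" else T@c["T_tool_cam"]
def proj(P,c,E):
    P=np.atleast_2d(np.array(P,float)); q=(np.linalg.inv(E)@np.c_[P,np.ones(len(P))].T)[:3].T
    a=q[:,0]/-q[:,2]; b=-q[:,1]/-q[:,2]; k=1+c["k1"]*(a*a+b*b)
    return np.c_[c["cx"]+c["fx"]*a*k,c["cy"]+c["fy"]*b*k]
def unproj(u,v,c,E,z=None,depth=None):
    a=(u-c["cx"])/c["fx"];b=(v-c["cy"])/c["fy"];x,y=a,b
    for _ in range(10):
        k=1+c["k1"]*(x*x+y*y);x,y=a/k,b/k
    d=np.array([x,-y,-1.]);o=E[:3,3];w=E[:3,:3]@d
    s=depth if depth is not None else (z-o[2])/w[2]
    return o+s*w
def snap(name,fn,c0=None,scale=1):
    T=pose_mat(); p,d=imaging.get_image(name); c=imaging.get_calibration(name)
    cv2.imwrite(fn,p[:,:,::-1]); E=cam_T(name,c,T); np.savez(fn.replace(".png",".npz"),p=p,d=d,E=E); return p,d,c,E
E
python3 - <<'E'
from h import *
plan([470,290,330],151); plan([470,290,330],-29)
print(imaging.get_calibration("wrist"))
E
```

```text
pos [ 217.8 -477.7  256.3] jawyaw -65.5 xaxis [ 0. -0. -1.] clk 0.9 F [-0.1 -0.4 -0.4] open 0.995 q [-1.27  0.05  0.1   1.62 -0.    1.44]
offset tool [ -73.7  548.  -593.9] len 811.4
rotvec [ 2.505  0.    -0.   ]
offset in final-ori frame [ -73.7 -793.7  151.6]
pos [ 217.8 -477.7  256.3] jawyaw -65.5 xaxis [ 0. -0. -1.] clk 0.9 F [-0.1 -0.4 -0.4] open 0.995 q [-1.27  0.05  0.1   1.62 -0.    1.44]
offset tool [ -73.7  548.  -593.9] len 811.4
rotvec [-0.637  0.     0.   ]
offset in final-ori frame [ -73.7  793.7 -151.6]
{'fx': 268.31681902154105, 'fy': 268.31681902154105, 'cx': 257.1609085125996, 'cy': 188.98876347601532, 'k1': -0.041881897422660276, 'T_tool_cam': array([[ 2.47704717e-04,  3.13833549e-01, -9.49477984e-01,
        -1.17764131e+02],
       [ 5.75941648e-04,  9.49477811e-01,  3.13833642e-01,
         8.11463208e+01],
       [ 9.99999803e-01, -6.24581988e-04,  5.44403206e-05,
        -2.76971859e-01],
       [ 0.00000000e+00,  0.00000000e+00,  0.00000000e+00,
         1.00000000e+00]])}
```

```bash
python3 - <<'E'
import cv2
p=cv2.imread("pics/top0.png")[160:245,115:200]; q=cv2.imread("pics/scene0.png")[225:320,315:410]
cv2.imwrite("pics/c0.png",cv2.hconcat([cv2.resize(p,(400,400),interpolation=2),cv2.resize(q,(400,400),interpolation=2)]))
E
```

```text
(no output)
```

View pics/c0.png

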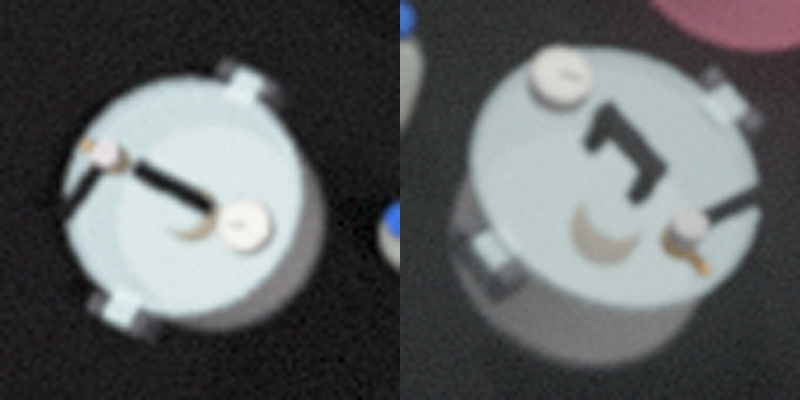

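>>> {"method": "servo_tool", "body": {"commands": [{"offset": [-25,0,0],"rot": [-0.16,0,0],"jaw": 0},{"offset": [-25,0,0],"rot": [-0.16,0,0],"jaw": 0},{"offset": [-25,20,0],"rot": [-0.16,0,0],"jaw": 0},{"offset": [0,50,-10],"rot": [-0.16,0,0],"jaw": 0},{"offset": [0,58,-11],"rot": [0,0,0],"jaw": 0},{"offset": [0,58,-11],"rot": [0,0,0],"jaw": 0},{"offset": [0,58,-11],"rot": [0,0,0],"jaw": 0},{"offset": [0,58,-11],"rot": [0,0,0],"jaw": 0},{"offset": [0,58,-11],"rot": [0,0,0],"jaw": 0},{"offset": [0,58,-11],"rot": [0,0,0],"jaw": 0}], "newtons": 60}}

```text
clock: 2.15
tool_pos: [361.4, -71.9, 333.3]
ee_rot: [0.688, 0.173, 0.684, -0.172]
wrist_force: [1.3, -0.0, -0.5]
opening: -0.0
```

```bash
python3 -c "
from h import *
plan([500,310,320],-29)"
```

```text
pos [361.4 -71.9 333.3] jawyaw -28.2 xaxis [ 0.006  0.    -1.   ] clk 2.15 F [ 1.3 -0.  -0.5] open -0.0 q [-0.38 -0.32 -0.08  1.81  0.    1.68]
offset tool [ 14.2 402.  -58.2] len 406.4
rotvec [ 0.014  0.005 -0.003]
offset in final-ori frame [ 13.3 401.2 -63.9]
```

>>> {"method": "servo_tool", "body": {"commands": [{"offset": [2,58,-9],"rot": [0,0,0],"jaw": 0},{"offset": [2,58,-9],"rot": [0,0,0],"jaw": 0},{"offset": [2,58,-9],"rot": [0,0,0],"jaw": 0},{"offset": [2,58,-9],"rot": [0,0,0],"jaw": 0},{"offset": [2,58,-9],"rot": [0,0,0],"jaw": 0},{"offset": [2,58,-9],"rot": [0,0,0],"jaw": 0},{"offset": [2,58,-9],"rot": [0,0,0],"jaw": 0},{"offset": [0,20,-3],"rot": [0,0,0],"jaw": 0},{"offset": [0,0,0],"rot": [0,0,0],"jaw": 0},{"offset": [0,0,0],"rot": [0,0,0],"jaw": 0}]}}

```text
clock: 3.4
tool_pos: [506.9, 353.3, 319.1]
ee_rot: [0.691, 0.169, 0.682, -0.17]
wrist_force: [-0.6, -0.0, 0.5]
opening: 0.002
```

```bash
python3 - <<'E'
from h import *
plan([500,310,320],-29)
p,d,c,E=snap("wrist","pics/w1.png")
for n in("wrist","top","scene"):
  if n!="wrist": snap(n,f"pics/{n}1.png")
  for t in ["lid","lid_handle","tap_axis","tap_tip"]:
    print(n,t,[( np.round(q["xyz"],1),round(q["conf"],2)) for q in spotter.tip_of(n,t)])
E
```

```text
pos [506.9 353.3 319.1] jawyaw -27.8 xaxis [ 0.013 -0.003 -1.   ] clk 3.4 F [-0.6 -0.   0.5] open 0.002 q [ 0.5   0.32  0.54  1.78 -0.01  2.56]
offset tool [ -0.9 -41.6  14.1] len 43.9
rotvec [ 0.022  0.013 -0.003]
offset in final-ori frame [ -0.9 -41.2  14.9]
wrist lid [(array([515.4, 334.8, 103.1]), 0.7)]
wrist lid_handle [(array([514. , 332.7, 150.9]), 0.74)]
wrist tap_axis [(array([537.4, 384.8, 133.8]), 0.86)]
wrist tap_tip [(array([499.5, 408.4, 131.5]), 0.56)]
top lid [(array([507.7, 335.8,  99.5]), 0.88), (array([ 496.8, -348.3,   -1. ]), 0.61)]
top lid_handle [(array([513.1, 332.6, 147.3]), 0.92)]
top tap_axis [(array([541.2, 383.3, 133.5]), 0.76), (array([ 753.4, -226. ,  110.7]), 0.63), (array([508.3, 337.3,  98.3]), 0.25)]
top tap_tip [(array([492.6, 410.9, 135.9]), 0.49)]
scene lid [(array([512.4, 336.5,  98.6]), 0.58)]
scene lid_handle [(array([510.9, 333.3, 147.5]), 0.96)]
scene tap_axis [(array([537. , 384.6, 133.3]), 0.77)]
scene tap_tip [(array([497.5, 409.5, 140. ]), 0.72)]
```

View pics/w1.png

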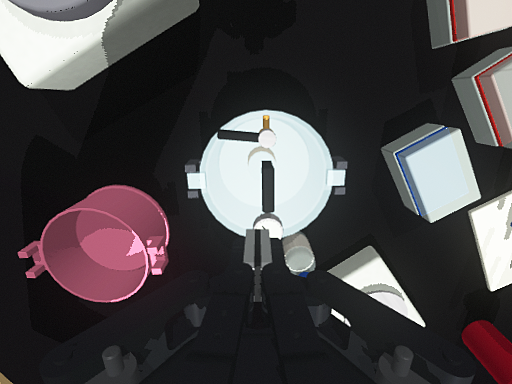

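```bash
python3 - <<'E'
from h import *
z=np.load("pics/w1.npz");p=z["p"];E=z["E"];c=imaging.get_calibration("wrist")
g=cv2.resize(p[95:250,170:360,::-1],None,fx=4,fy=4,interpolation=2);cv2.imwrite("pics/w1c.png",g)
E
```

```text
(no output)
```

View pics/w1c.png

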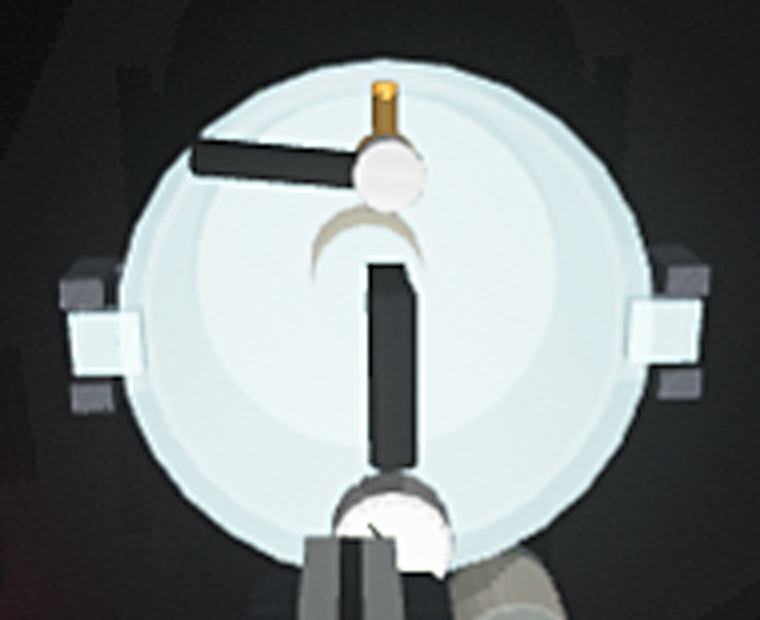

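```bash
python3 - <<'E'
from h import *
z=np.load("pics/w1.npz");E=z["E"];c=imaging.get_calibration("wrist")
f=lambda u,v,h:unproj(170+u/4,95+v/4,c,E,z=h)
hub=f(389,175,142);L=f(71,345,112);R=f(700,329,112);a=f(195,156,140);b=f(352,169,140);h0=f(391,290,157);h1=f(392,467,157)
ang=lambda v:np.degrees(np.arctan2(v[1],v[0])).round(1)
print("hub",hub.round(1),"L",L,"R",R,"mid",((L+R)/2).round(1),np.linalg.norm(L-R),"y yaw",ang(L-R))
print("lever",a.round(1),b.round(1),ang(a-b),"tip dist",np.linalg.norm((a-hub)[:2]), ang(a-hub)); print("handle",h0,h1,((h0+h1)/2).round(1),np.linalg.norm(h0-h1),ang(h0-h1))
print("hub from mid", ang(hub-(L+R)/2),np.linalg.norm((hub-(L+R)/2)[:2]))
E
```

```text
hub [538.3 384.3 142. ] L [424.91176401 379.61783792 112.        ] R [603.18425561 291.02500111 112.        ] mid [514.  335.3 112. ] 199.07227831445715 y yaw 153.6
lever [493.8 413.4 140. ] [530.  390.2 140. ] 147.4 tip dist 53.19586480327351 146.8
handle [525.1043006  358.87974141 157.        ] [502.0419395  313.03358528 157.        ] [513.6 336.  157. ] 51.320001274643126 63.3
hub from mid 63.6 54.62878086262623
```

```bash
python3 - <<'E'
from h import *
plan([492.9,373.7,149],-26.5)
E
```

```text
pos [507.1 353.9 319.1] jawyaw -27.8 xaxis [ 0.013 -0.003 -1.   ] clk 4.15 F [ 0.2 -0.1 -0.2] open 0.0 q [ 0.5   0.32  0.54  1.78 -0.01  2.56]
offset tool [169.9  10.3 -23.9] len 171.8
rotvec [-0.022  0.013 -0.003]
offset in final-ori frame [170.1  11.4 -21.5]
```

>>> {"method": "servo_tool", "body": {"commands": [{"offset": [10,11,-22],"rot": [-0.022,0.013,-0.003],"jaw": 0},{"offset": [35,0,0],"rot": [0,0,0],"jaw": 0},{"offset": [35,0,0],"rot": [0,0,0],"jaw": 0},{"offset": [30,0,0],"rot": [0,0,0],"jaw": 0},{"offset": [20,0,0],"rot": [0,0,0],"jaw": 0},{"offset": [15,0,0],"rot": [0,0,0],"jaw": 0},{"offset": [10,0,0],"rot": [0,0,0],"jaw": 0},{"offset": [8,0,0],"rot": [0,0,0],"jaw": 0},{"offset": [0,0,0],"rot": [0,0,0],"jaw": 0},{"offset": [0,0,0],"rot": [0,0,0],"jaw": 0}]}}

```text
clock: 5.4
tool_pos: [486.9, 382.2, 148.4]
ee_rot: [0.687, 0.16, 0.691, -0.157]
wrist_force: [-0.6, 0.3, 0.2]
opening: -0.002
```

```bash
python3 - <<'E'
from h import *
plan([492.9,373.7,149],-26.5)
p,d,c,E=snap("wrist","pics/w2.png")
E
```

```text
pos [486.9 382.2 148.4] jawyaw -25.9 xaxis [-0.004  0.005 -1.   ] clk 5.4 F [-0.6  0.3  0.2] open -0.002 q [0.55 0.3  0.16 1.44 0.01 2.58]
offset tool [-0.7 -5.   9.1] len 10.4
rotvec [ 0.011 -0.006 -0.003]
offset in final-ori frame [-0.6 -4.9  9.2]
```

View pics/w2.png

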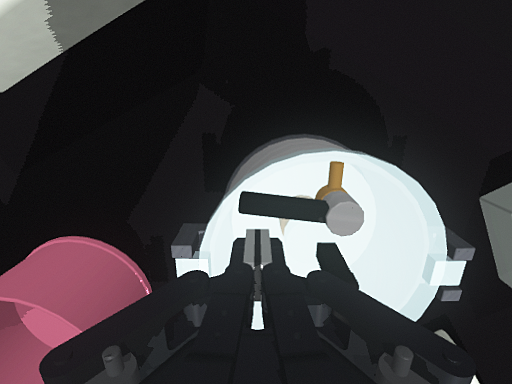

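```bash
cat >> h.py <<'E'
def arc(ts,r=36,a=11,b=9,tap=(538.5,384.5),yaw=63.5):
    p,R,_=pose();w=np.radians(yaw);X=np.array([np.cos(w),np.sin(w)]);Y=np.array([-X[1],X[0]])
    d=p[:2]-tap;cur=np.array([d@X,d@Y]);print("cur lid",cur.round(1))
    for t in ts:
        n=np.array([np.cos(t),-np.sin(t)]);C=r*np.array([np.sin(t),np.cos(t)])-(5+a*n[0]-b*n[1])*n
        g=C-cur;print(t,"C",C.round(1),"tool y,z",np.round([g[0],-g[1]],1));cur=C
E
python3 -c "
from h import *
arc([0.1,.3,.5,.7,.9,1.1,1.25,1.4])"
```

```text
cur lid [-25.1  45.1]
0.1 C [-13.2  37.5] tool y,z [11.9  7.6]
0.3 C [-6.7 39.8] tool y,z [ 6.4 -2.3]
0.5 C [ 0.6 40.7] tool y,z [ 7.3 -0.9]
0.7 C [ 8.5 39.9] tool y,z [7.9 0.8]
0.9 C [16.5 37.2] tool y,z [8.  2.7]
1.1 C [23.9 32.4] tool y,z [7.5 4.8]
1.25 C [28.8 27.5] tool y,z [4.9 4.9]
1.4 C [32.8 21.6] tool y,z [4.  5.9]
```

>>> {"method": "servo_tool", "body": {"commands": [{"offset": [0,8,8],"rot": [0,0,0],"jaw": 0},{"offset": [0,9,-1],"rot": [0,0,0],"jaw": 0},{"offset": [0,8,-1],"rot": [0,0,0],"jaw": 0},{"offset": [0,8,0],"rot": [0,0,0],"jaw": 0},{"offset": [0,8,2],"rot": [0,0,0],"jaw": 0},{"offset": [0,7,4],"rot": [0,0,0],"jaw": 0},{"offset": [0,6,5],"rot": [0,0,0],"jaw": 0},{"offset": [0,5,5],"rot": [0,0,0],"jaw": 0},{"offset": [0,0,0],"rot": [0,0,0],"jaw": 0},{"offset": [0,0,0],"rot": [0,0,0],"jaw": 0}]}}

```text
clock: 6.7
tool_pos: [535.3, 428.7, 148.4]
ee_rot: [0.687, 0.16, 0.692, -0.157]
wrist_force: [-2.9, 0.2, 0.0]
opening: 0.002
```

```bash
python3 - <<'E'
from h import *
arc([1.1,1.25,1.4,1.57]);plan([538.5,384.5,149],-26.5)
p,d,c,E=snap("wrist","pics/w3.png")
E
```

```text
cur lid [38.1 22.6]
1.1 C [23.9 32.4] tool y,z [-14.2  -9.8]
1.25 C [28.8 27.5] tool y,z [4.9 4.9]
1.4 C [32.8 21.6] tool y,z [4.  5.9]
1.57 C [36. 14.] tool y,z [3.2 7.6]
pos [535.3 428.7 148.4] jawyaw -25.9 xaxis [-0.006  0.004 -1.   ] clk 6.7 F [-2.9  0.2  0. ] open 0.002 q [0.57 0.48 0.4  1.5  0.01 2.6 ]
offset tool [ -0.8 -38.3  22.2] len 44.3
rotvec [ 0.01  -0.007 -0.001]
offset in final-ori frame [ -0.6 -38.1  22.6]
```

View pics/w3.png

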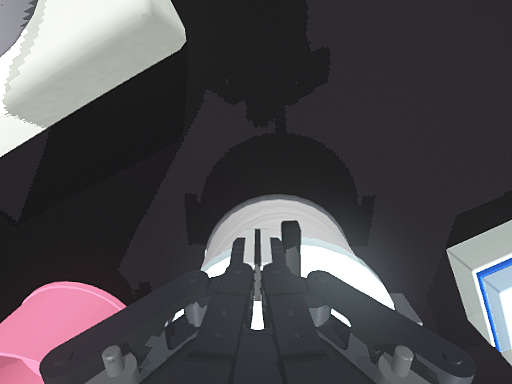

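```bash
python3 - <<'E'
from h import *
z=np.load("pics/w3.npz");E=z["E"];p=z["p"];c=imaging.get_calibration("wrist")
cv2.imwrite("pics/w3c.png",cv2.resize(p[190:310,200:340,::-1],None,fx=5,fy=5,interpolation=2))
for u,v in [(283,222),(299,222),(291,222)]:
    q=unproj(u,v,c,E,z=140);dd=q[:2]-[538.5,384.5];print(q.round(1),np.linalg.norm(dd),63.5-np.degrees(np.arctan2(dd[1],dd[0])))
p,d,c,E=snap("top","pics/t3.png")
cv2.imwrite("pics/t3c.png",cv2.resize(p[150:245,105:200,::-1],None,fx=6,fy=6,interpolation=2))
E
```

```text
[556.7 442.3 140. ] 60.633414329862184 -9.058513673737167
[564.1 438.7 140. ] 59.99516697287797 -1.2168205892837278
[560.4 440.5 140. ] 60.173919522066484 -5.1595015320802275
```

View pics/w3c.png

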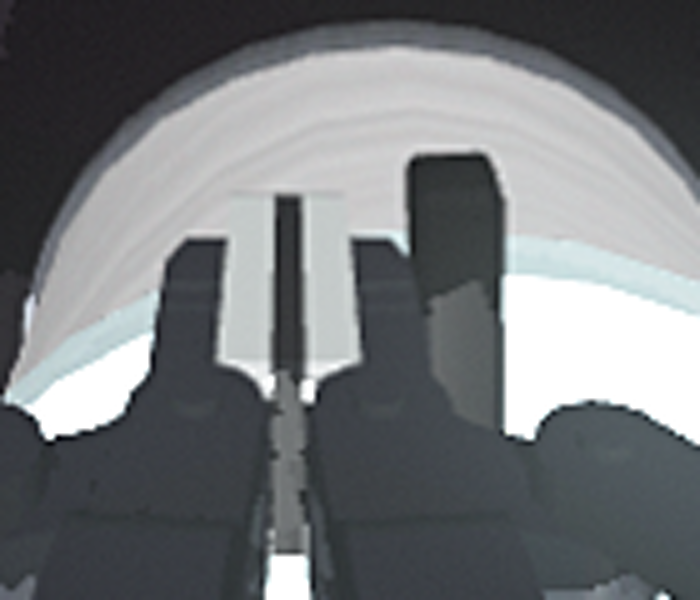

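View pics/t3c.png

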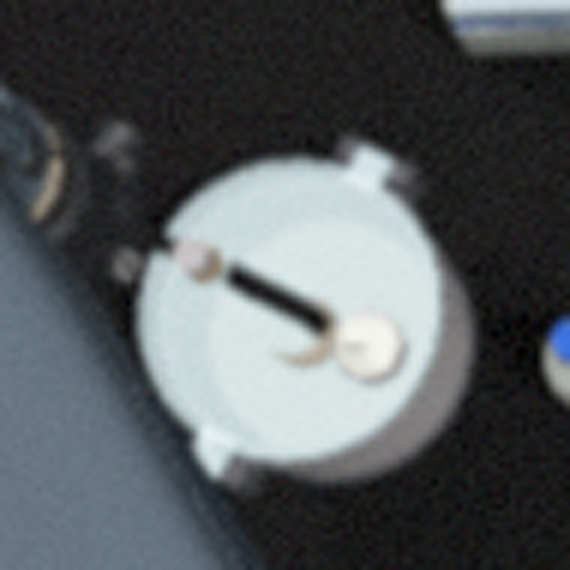

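```bash
python3 - <<'E'
from h import *
z=np.load("pics/w3.npz");E=z["E"];c=imaging.get_calibration("wrist")
for u,v,h in [(200+413/5,190+155/5,128),(200+490/5,190+155/5,128),(200+410/5,190+195/5,140),(200+502/5,190+195/5,140),(200+502/5,190+420/5,140)]:
    q=unproj(u,v,c,E,z=h);dd=q[:2]-[538.5,384.5];w=np.radians(63.5)
    print(q.round(1),"lid rel",(np.cos(w)*dd[0]+np.sin(w)*dd[1]).round(1),(-np.sin(w)*dd[0]+np.cos(w)*dd[1]).round(1))
E
```

```text
[555.3 437.4 128. ] lid rel 54.9 8.5
[563.2 433.6 128. ] lid rel 55.0 -0.2
[554.6 438.9 140. ] lid rel 55.9 9.9
[563.2 434.7 140. ] lid rel 56.0 0.3
[552.4 409.1 140. ] lid rel 28.2 -1.5
```

>>> {"method": "servo_tool", "body": {"commands": [{"offset": [0,0,2],"rot": [0,0,0],"jaw": 0},{"offset": [0,0,1.5],"rot": [0,0,0],"jaw": 0},{"offset": [0,0,0],"rot": [0,0,0],"jaw": 0},{"offset": [0,0,-10],"rot": [0,0,0],"jaw": 0},{"offset": [-20,0,-4],"rot": [0,0,0],"jaw": 0},{"offset": [-40,0,0],"rot": [0,0,0],"jaw": 0},{"offset": [-50,-35,5],"rot": [0,0,0],"jaw": 0.4},{"offset": [-20,-50,0],"rot": [0,0,0],"jaw": 0.5},{"offset": [0,0,0],"rot": [0,0,0],"jaw": 0.5},{"offset": [0,0,0],"rot": [0,0,0],"jaw": 0.5}]}}

```text
clock: 8.05
tool_pos: [492.9, 353.5, 290.7]
ee_rot: [0.691, 0.161, 0.688, -0.155]
wrist_force: [0.2, -0.5, 0.0]
opening: 0.499
```

```bash
python3 - <<'E'
from h import *
plan([513.8,335.6,144],-26.5)
p,d,c,E=snap("wrist","pics/w4.png")
cv2.imwrite("pics/w4c.png",cv2.resize(p[60:260,130:390,::-1],None,fx=3,fy=3,interpolation=2))
E
```

```text
pos [492.9 353.5 290.7] jawyaw -25.8 xaxis [ 0.006  0.008 -1.   ] clk 8.05 F [ 0.2 -0.5  0. ] open 0.499 q [0.51 0.27 0.42 1.71 0.   2.53]
offset tool [146.7  -8.4  26.3] len 149.3
rotvec [ 0.012  0.002 -0.01 ]
offset in final-ori frame [146.7  -6.7  26.7]
```

View pics/w4c.png

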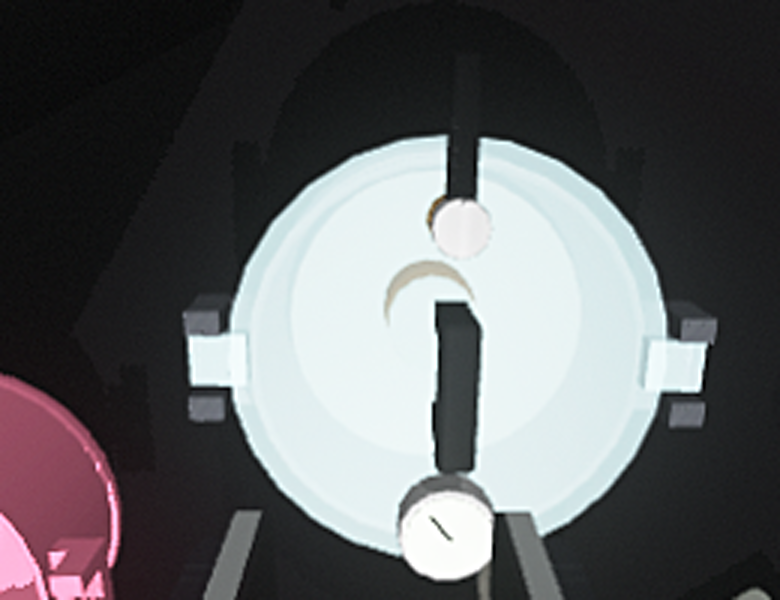

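```bash
python3 - <<'E'
from h import *
z=np.load("pics/w4.npz");E=z["E"];c=imaging.get_calibration("wrist")
f=lambda u,v,h:unproj(130+u/3,60+v/3,c,E,z=h)
ang=lambda v:np.degrees(np.arctan2(v[1],v[0])).round(1)
hub=f(462,228,142);L=f(189,360,112);R=f(706,366,112);a=f(463,137,140);b=f(462,197,140);h0=f(459,330,157);h1=f(457,470,157)
print("hub",hub.round(1),"lever",ang(a-b),ang(a-hub),"ears",((L+R)/2).round(1),ang(L-R)-90,np.linalg.norm(L-R),"handle",((h0+h1)/2).round(1),ang(h0-h1),np.linalg.norm(h0-h1),"cen->hub",ang(hub-(L+R)/2))
E
```

```text
hub [538.6 386.3 142. ] lever 64.9 64.8 ears [514.4 337.2 112. ] 63.5 199.80710646979708 handle [513.6 337.  157. ] 65.1 48.97242182082303 cen->hub 63.8
```

>>> {"method": "servo_tool", "body": {"commands": [{"offset": [5,-7,27],"rot": [0.008,0.002,-0.01],"jaw": 0.5},{"offset": [30,0,0],"rot": [0,0,0],"jaw": 0.5},{"offset": [30,0,0],"rot": [0,0,0],"jaw": 0.5},{"offset": [20,0,0],"rot": [0,0,0],"jaw": 0.5},{"offset": [0,0,0],"rot": [0,0,0],"jaw": 0.5},{"offset": [0,0,0],"rot": [0,0,0],"jaw": 0.5},{"offset": [0,0,0],"rot": [0,0,0],"jaw": 0.5},{"offset": [0,0,0],"rot": [0,0,0],"jaw": 0.5},{"offset": [0,0,0],"rot": [0,0,0],"jaw": 0.5},{"offset": [0,0,0],"rot": [0,0,0],"jaw": 0.5}]}}

```text
clock: 9.35
tool_pos: [517.8, 340.9, 204.0]
ee_rot: [0.69, 0.159, 0.688, -0.158]
wrist_force: [-0.4, -0.6, 0.2]
opening: 0.496
```

```bash
python3 - <<'E'
from h import *
plan([514,336.3,154],-26)
p,d,c,E=snap("wrist","pics/w5.png")
E
```

```text
pos [517.8 340.9 204. ] jawyaw -26.0 xaxis [ 0.003  0.001 -1.   ] clk 9.35 F [-0.4 -0.6  0.2] open 0.496 q [ 0.47  0.29  0.27  1.55 -0.    2.5 ]
offset tool [50.  -5.9 -1.6] len 50.3
rotvec [ 0.001  0.002 -0.002]
offset in final-ori frame [50.  -5.8 -1.4]
```

View pics/w5.png

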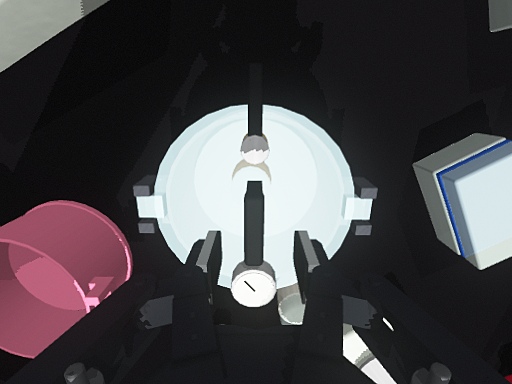

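>>> {"method": "servo_tool", "body": {"commands": [{"offset": [15,-6,-1],"rot": [0,0,0],"jaw": 0.5},{"offset": [18,0,0],"rot": [0,0,0],"jaw": 0.5},{"offset": [12,0,0],"rot": [0,0,0],"jaw": 0.5},{"offset": [4,0,0],"rot": [0,0,0],"jaw": 0.5},{"offset": [0,0,0],"rot": [0,0,0],"jaw": 0.3},{"offset": [0,0,0],"rot": [0,0,0],"jaw": 0.2},{"offset": [0,0,0],"rot": [0,0,0],"jaw": 0},{"offset": [0,0,0],"rot": [0,0,0],"jaw": 0},{"offset": [0,0,0],"rot": [0,0,0],"jaw": 0},{"offset": [0,0,0],"rot": [0,0,0],"jaw": 0}], "newtons": 70}}

```text
clock: 10.65
tool_pos: [514.2, 336.3, 153.3]
ee_rot: [0.69, 0.16, 0.688, -0.158]
wrist_force: [-1.2, -0.7, -1.2]
opening: 0.152
```

```bash
python3 - <<'E'
from h import *
plan([514,336.3,250],-26)
E
```

```text
pos [514.2 336.3 153.3] jawyaw -26.0 xaxis [ 0.003  0.002 -1.   ] clk 10.65 F [-1.2 -0.7 -1.2] open 0.152 q [0.47 0.28 0.15 1.44 0.   2.49]
offset tool [-96.7   0.2  -0. ] len 96.7
rotvec [ 0.     0.002 -0.003]
offset in final-ori frame [-96.7  -0.1  -0.2]
```

Gripped (0.152×85 ≈ 13 mm). Lift slowly, straight up.

>>> {"method": "servo_tool", "body": {"commands": [{"offset": [-3,0,0],"rot": [0,0,0],"jaw": 0},{"offset": [-5,0,0],"rot": [0,0,0],"jaw": 0},{"offset": [-8,0,0],"rot": [0,0,0],"jaw": 0},{"offset": [-10,0,0],"rot": [0,0,0],"jaw": 0},{"offset": [-15,0,0],"rot": [0,0,0],"jaw": 0},{"offset": [-20,0,0],"rot": [0,0,0],"jaw": 0},{"offset": [-25,0,0],"rot": [0,0,0],"jaw": 0},{"offset": [-25,0,0],"rot": [0,0,0],"jaw": 0},{"offset": [0,0,0],"rot": [0,0,0],"jaw": 0},{"offset": [0,0,0],"rot": [0,0,0],"jaw": 0}]}}

```text
clock: 11.9
tool_pos: [514.3, 336.0, 270.3]
ee_rot: [0.69, 0.159, 0.688, -0.158]
wrist_force: [0.5, -0.2, -6.3]
opening: 0.149
```

```bash
python3 - <<'E'
from h import *
plan([514,336.3,320],-26)
snap("wrist","pics/w6.png")
for n in("scene","top"):
  snap(n,f"pics/{n}6.png")
  print(n,[( np.round(q["xyz"],1),round(q["conf"],2)) for q in spotter.tip_of(n,"jar")],[( np.round(q["xyz"],1),round(q["conf"],2)) for q in spotter.tip_of(n,"mat")],[( np.round(q["xyz"],1),round(q["conf"],2)) for q in spotter.tip_of(n,"pan")])
  for t in["reagent_center","solvent_center","spray_center"]: print(t,[( np.round(q["xyz"]),round(q["conf"],2)) for q in spotter.tip_of(n,t)])
import cv2
cv2.imwrite("pics/m6.png",cv2.hconcat([cv2.imread("pics/w6.png"),cv2.imread("pics/scene6.png")])[:,:800] if 0 else cv2.resize(cv2.hconcat([cv2.imread("pics/w6.png"),cv2.imread("pics/scene6.png")]),(800,300)))
E
```

```text
pos [514.3 336.  270.3] jawyaw -25.9 xaxis [ 0.004  0.001 -1.   ] clk 11.9 F [ 0.5 -0.2 -6.3] open 0.149 q [ 0.47  0.29  0.4   1.68 -0.    2.49]
offset tool [-49.7   0.3  -0.3] len 49.7
rotvec [ 0.001  0.003 -0.003]
offset in final-ori frame [-49.7   0.1  -0.4]
scene [(array([511.3, 343.7,  30.1]), 0.63), (array([ 514.5, -179.8,   73.2]), 0.63)] [(array([ 497.4, -347.9,    3.1]), 0.85)] [(array([564.8,  -7.3,  61.1]), 0.6), (array([ 514.1, -180.5,   73. ]), 0.42)]
reagent_center [(array([492., 178.,  62.]), 0.91)]
solvent_center [(array([ 516., -181.,   74.]), 0.96), (array([537., 386., 253.]), 0.35)]
spray_center [(array([ 755., -228.,  109.]), 0.83)]
top [] [(array([ 495.4, -348.8,    1.6]), 0.76)] [(array([567.7,  -7.8,  60.9]), 0.85)]
reagent_center [(array([496., 179.,  64.]), 0.75), (array([358., 137.,  26.]), 0.2)]
solvent_center [(array([ 516., -180.,   72.]), 0.68)]
spray_center [(array([ 757., -226.,  108.]), 0.77)]
```

View pics/m6.png

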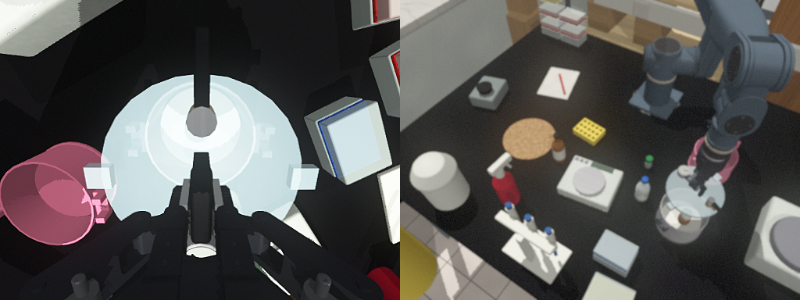

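>>> {"method": "servo_tool", "body": {"commands": [{"offset": [-15,-6,9],"rot": [0.018,0,0],"jaw": 0},{"offset": [-15,-16,25],"rot": [0.05,0,0],"jaw": 0},{"offset": [-8,-29,43],"rot": [0.085,0,0],"jaw": 0},{"offset": [0,-29,43],"rot": [0.085,0,0],"jaw": 0},{"offset": [0,-29,43],"rot": [0.085,0,0],"jaw": 0},{"offset": [0,-29,43],"rot": [0.085,0,0],"jaw": 0},{"offset": [0,-29,43],"rot": [0.085,0,0],"jaw": 0},{"offset": [0,-29,43],"rot": [0.085,0,0],"jaw": 0},{"offset": [0,-29,43],"rot": [0.085,0,0],"jaw": 0},{"offset": [0,-29,43],"rot": [0.085,0,0],"jaw": 0}]}}

```text
clock: 13.9
tool_pos: [600.1, -109.5, 308.8]
ee_rot: [0.582, 0.406, 0.578, -0.401]
wrist_force: [0.3, -0.5, -4.7]
opening: 0.153
```

```bash
python3 - <<'E'
from h import *
# mat fit
for n in("top","scene"):
    p=cv2.imread(f"pics/{n}0.png");c=imaging.get_calibration(n);E=c["extrinsics"]
    hsv=cv2.cvtColor(p,cv2.COLOR_BGR2HSV);m=cv2.inRange(hsv,(5,60,90),(22,200,255))
    k=np.zeros_like(m);u,v=proj([497,-349,5],c,E)[0].astype(int);cv2.circle(k,(u,v),45,255,-1);m&=k
    m=cv2.morphologyEx(m,cv2.MORPH_CLOSE,np.ones((7,7)))
    ct=max(cv2.findContours(m,0,1)[0],key=cv2.contourArea)[:,0]
    W=np.array([unproj(a,b,c,E,z=5)[:2] for a,b in ct]).astype(np.float32)
    print(n,cv2.fitEllipse(cv2.convexHull(W)), cv2.minEnclosingCircle(W))
p,R,_=pose();th=np.arctan2(p[1],p[0]);print("r",np.hypot(*p[:2]),"th",np.degrees(th))
plan([497,-349,300],-94)
E
```

```text
top ((496.8475341796875, -349.5138854980469), (222.53416442871094, 224.08334350585938), 80.24237823486328) ((497.1295166015625, -348.8827819824219), 112.4148941040039)
scene ((495.5757141113281, -334.4308166503906), (220.82656860351562, 267.5170593261719), 7.888544082641602) ((495.2159118652344, -328.280029296875), 134.5899200439453)
r 610.0505268670527 th -10.341124883374054
pos [ 600.1 -109.5  308.8] jawyaw -69.7 xaxis [ 0.009  0.003 -1.   ] clk 13.9 F [ 0.3 -0.5 -4.7] open 0.153 q [-0.29  0.29  0.48  1.75  0.01  2.49]
offset tool [   7.2 -180.   188.7] len 260.9
rotvec [ 0.425 -0.001 -0.009]
offset in final-ori frame [  8.8 -86.2 246.1]
```

>>> {"method": "servo_tool", "body": {"commands": [{"offset": [0,-29,43],"rot": [0.085,0,0],"jaw": 0},{"offset": [0,-29,43],"rot": [0.085,0,0],"jaw": 0},{"offset": [0,-29,43],"rot": [0.085,0,0],"jaw": 0},{"offset": [0,-24,36],"rot": [0.07,0,0],"jaw": 0},{"offset": [0,-12,18],"rot": [0.035,0,0],"jaw": 0},{"offset": [0,-5,8],"rot": [0.015,0,0],"jaw": 0},{"offset": [0,0,0],"rot": [0,0,0],"jaw": 0},{"offset": [0,0,0],"rot": [0,0,0],"jaw": 0},{"offset": [0,0,0],"rot": [0,0,0],"jaw": 0},{"offset": [0,0,0],"rot": [0,0,0],"jaw": 0}]}}

```text
clock: 15.15
tool_pos: [510.6, -329.4, 307.2]
ee_rot: [0.494, 0.512, 0.489, -0.505]
wrist_force: [0.3, 0.1, -5.2]
opening: 0.152
```

```bash
python3 - <<'E'
from h import *
p,R,s=pose();yaw=np.degrees(np.arctan2(R[1,2],R[0,2]));plan([496.9,-349.2,58.5],yaw)
snap("wrist","pics/w7.png")
E
```

```text
pos [ 510.6 -329.4  307.2] jawyaw -92.0 xaxis [ 0.012  0.002 -1.   ] clk 15.15 F [ 0.3  0.1 -5.2] open 0.152 q [-0.69  0.29  0.47  1.75  0.01  2.49]
offset tool [248.5 -15.8  20.9] len 249.9
rotvec [-0.    -0.002 -0.012]
offset in final-ori frame [248.7 -13.   20.3]
```

View pics/w7.png

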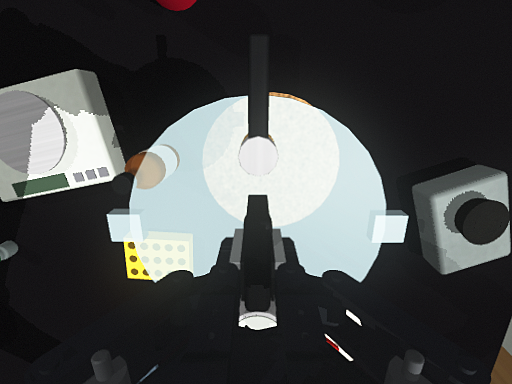

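>>> {"method": "servo_tool", "body": {"commands": [{"offset": [5,-14,21],"rot": [0,0,-0.012],"jaw": 0},{"offset": [30,0,0],"rot": [0,0,0],"jaw": 0},{"offset": [40,0,0],"rot": [0,0,0],"jaw": 0},{"offset": [40,0,0],"rot": [0,0,0],"jaw": 0},{"offset": [40,0,0],"rot": [0,0,0],"jaw": 0},{"offset": [30,0,0],"rot": [0,0,0],"jaw": 0},{"offset": [15,0,0],"rot": [0,0,0],"jaw": 0},{"offset": [5,0,0],"rot": [0,0,0],"jaw": 0},{"offset": [0,0,0],"rot": [0,0,0],"jaw": 0},{"offset": [0,0,0],"rot": [0,0,0],"jaw": 0}]}}

```text
clock: 16.45
tool_pos: [500.3, -349.6, 101.1]
ee_rot: [0.495, 0.508, 0.49, -0.506]
wrist_force: [-0.3, -0.6, -4.9]
opening: 0.152
```

```bash
python3 - <<'E'
from h import *
p,R,s=pose();yaw=np.degrees(np.arctan2(R[1,2],R[0,2]));plan([496.9,-349.2,58.5],yaw)
E
```

```text
pos [ 500.3 -349.6  101.1] jawyaw -91.7 xaxis [ 0.008 -0.004 -1.   ] clk 16.45 F [-0.3 -0.6 -4.9] open 0.152 q [-0.72  0.28  0.05  1.33  0.    2.45]
offset tool [42.5 -3.7 -0.4] len 42.7
rotvec [ 0.     0.003 -0.008]
offset in final-ori frame [42.6 -3.4 -0.3]
```

>>> {"method": "servo_tool", "body": {"commands": [{"offset": [10,-3.5,0],"rot": [0,0.003,-0.008],"jaw": 0},{"offset": [12,0,0],"rot": [0,0,0],"jaw": 0},{"offset": [8,0,0],"rot": [0,0,0],"jaw": 0},{"offset": [4,0,0],"rot": [0,0,0],"jaw": 0},{"offset": [2,0,0],"rot": [0,0,0],"jaw": 0},{"offset": [2,0,0],"rot": [0,0,0],"jaw": 0},{"offset": [1.5,0,0],"rot": [0,0,0],"jaw": 0},{"offset": [1,0,0],"rot": [0,0,0],"jaw": 0},{"offset": [0,0,0],"rot": [0,0,0],"jaw": 0},{"offset": [0,0,0],"rot": [0,0,0],"jaw": 0}]}}

```text
clock: 17.7
tool_pos: [498.1, -350.9, 60.5]
ee_rot: [-0.494, -0.507, -0.491, 0.507]
wrist_force: [0.6, -0.2, -4.9]
opening: 0.149
```

```bash
python3 - <<'E'
from h import *
p,R,s=pose();yaw=np.degrees(np.arctan2(R[1,2],R[0,2]));plan([496.9,-349.2,58.5],yaw)
E
```

```text
pos [ 498.1 -350.9   60.5] jawyaw -91.7 xaxis [ 0.003 -0.004 -1.   ] clk 17.7 F [ 0.6 -0.2 -4.9] open 0.149 q [-0.72  0.3  -0.    1.26 -0.    2.45]
offset tool [ 2.  -1.3 -1.7] len 2.9
rotvec [ 0.     0.003 -0.003]
offset in final-ori frame [ 2.  -1.3 -1.7]
```

>>> {"method": "servo_tool", "body": {"commands": [{"offset": [0.5,-1.3,-1.7],"rot": [0,0,0],"jaw": 0},{"offset": [0.8,0,0],"rot": [0,0,0],"jaw": 0},{"offset": [0.8,0,0],"rot": [0,0,0],"jaw": 0},{"offset": [0.8,0,0],"rot": [0,0,0],"jaw": 0},{"offset": [0,0,0],"rot": [0,0,0],"jaw": 0},{"offset": [0,0,0],"rot": [0,0,0],"jaw": 0},{"offset": [0,0,0],"rot": [0,0,0],"jaw": 0},{"offset": [0,0,0],"rot": [0,0,0],"jaw": 0},{"offset": [0,0,0],"rot": [0,0,0],"jaw": 0},{"offset": [0,0,0],"rot": [0,0,0],"jaw": 0}]}}

```text
clock: 18.95
tool_pos: [497.0, -349.3, 58.3]
ee_rot: [-0.494, -0.507, -0.491, 0.507]
wrist_force: [-0.8, 0.3, -5.2]
opening: 0.152
```

```bash
python3 - <<'E'
from h import *
p,R,s=pose();yaw=np.degrees(np.arctan2(R[1,2],R[0,2]));plan([496.9,-349.2,58.5],yaw)
E
```

```text
pos [ 497.  -349.3   58.3] jawyaw -91.7 xaxis [ 0.004 -0.004 -1.   ] clk 18.95 F [-0.8  0.3 -5.2] open 0.152 q [-0.72  0.3  -0.01  1.25 -0.    2.45]
offset tool [-0.2 -0.1 -0.1] len 0.2
rotvec [ 0.     0.004 -0.004]
offset in final-ori frame [-0.2 -0.1 -0.1]
```

Weight is still on the wrist; continue in small steps.

>>> {"method": "servo_tool", "body": {"commands": [{"offset": [0.7,0,0],"rot": [0,0,0],"jaw": 0},{"offset": [0.7,0,0],"rot": [0,0,0],"jaw": 0},{"offset": [0,0,0],"rot": [0,0,0],"jaw": 0},{"offset": [0,0,0],"rot": [0,0,0],"jaw": 0},{"offset": [0,0,0],"rot": [0,0,0],"jaw": 0},{"offset": [0,0,0],"rot": [0,0,0],"jaw": 0},{"offset": [0,0,0],"rot": [0,0,0],"jaw": 0},{"offset": [0,0,0],"rot": [0,0,0],"jaw": 0},{"offset": [0,0,0],"rot": [0,0,0],"jaw": 0},{"offset": [0,0,0],"rot": [0,0,0],"jaw": 0}]}}

```text
clock: 20.2
tool_pos: [497.0, -349.3, 58.3]
ee_rot: [-0.495, -0.507, -0.49, 0.507]
wrist_force: [-0.8, 0.4, -1.8]
opening: 0.149
```

```bash
python3 - <<'E'
from h import *
p,R,s=pose();yaw=np.degrees(np.arctan2(R[1,2],R[0,2]));plan([496.9,-349.2,58.5],yaw)
E
```

```text
pos [ 497.  -349.3   58.3] jawyaw -91.7 xaxis [ 0.004 -0.004 -1.   ] clk 20.2 F [-0.8  0.4 -1.8] open 0.149 q [-0.72  0.3  -0.01  1.25 -0.    2.45]
offset tool [-0.2 -0.1 -0.1] len 0.3
rotvec [ 0.     0.004 -0.004]
offset in final-ori frame [-0.2 -0.1 -0.1]
```

>>> {"method": "servo_tool", "body": {"commands": [{"offset": [0.4,0,0],"rot": [0,0,0],"jaw": 0},{"offset": [0,0,0],"rot": [0,0,0],"jaw": 0.25},{"offset": [0,0,0],"rot": [0,0,0],"jaw": 0.45},{"offset": [0,0,0],"rot": [0,0,0],"jaw": 0.5},{"offset": [-15,0,0],"rot": [0,0,0],"jaw": 0.5},{"offset": [-40,0,0],"rot": [0,0,0],"jaw": 0.6},{"offset": [-60,0,0],"rot": [0,0,0],"jaw": 0.8},{"offset": [-60,0,0],"rot": [0,0,0],"jaw": 0.95},{"offset": [-55,0,0],"rot": [0,0,0],"jaw": 0.95},{"offset": [-20,0,0],"rot": [0,0,0],"jaw": 0.95}]}}

```text
clock: 21.45
tool_pos: [495.9, -348.2, 321.9]
ee_rot: [0.498, 0.508, 0.487, -0.507]
wrist_force: [0.2, -0.3, -0.1]
opening: 0.948
```

```bash
python3 - <<'E'
from h import *
plan([512,338,300],-26)
p,d,c,E=snap("wrist","pics/w8.png")
ang=lambda v:np.degrees(np.arctan2(v[1],v[0])).round(1)
for n in("wrist","top","scene"):
  if n!="wrist": p,d,c,E=snap(n,f"pics/{n}8.png")
  for t in ["jar","pan","lid"]:
    if n=="wrist" and t!="lid": continue
    print(n,t,[( np.round(q["xyz"],1),round(q["conf"],2)) for q in spotter.tip_of(n,t)])
E
```

```text
pos [ 495.9 -348.2  321.9] jawyaw -91.7 xaxis [ 0.012 -0.011 -1.   ] clk 21.45 F [ 0.2 -0.3 -0.1] open 0.948 q [-0.72  0.28  0.5   1.77 -0.    2.45]
offset tool [  14.7   -4.5 -686.5] len 686.7
rotvec [-1.147  0.016 -0.005]
offset in final-ori frame [  21.9  623.8 -286.4]
wrist lid [(array([ 500.3, -348.7,    7.9]), 0.55)]
top jar [(array([514.1, 343.8,  28.8]), 0.58), (array([551.1,  -7.1,   0.7]), 0.15)]
top pan [(array([567.4,  -5.1,  58.4]), 0.56), (array([495.9, 177.2,  63.3]), 0.2)]
top lid [(array([ 495.4, -347.3,    6.8]), 0.54)]
scene jar [(array([512. , 341.1,  33.2]), 0.61)]
scene pan [(array([567.3,  -7. ,  59.6]), 0.58)]
scene lid []
```

View pics/w8.png

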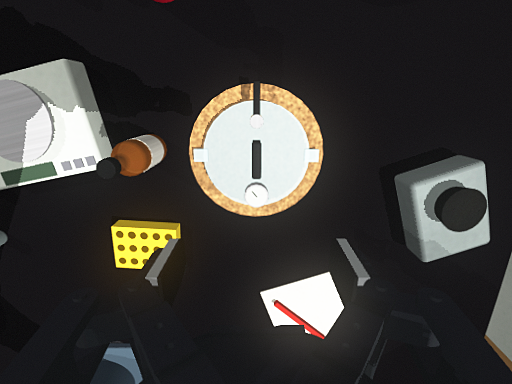

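View pics/top8.png

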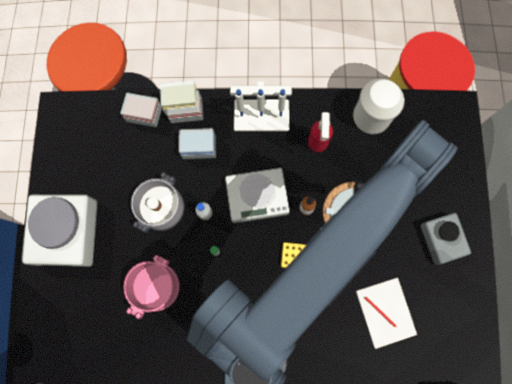

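```bash
python3 - <<'E'
from h import *
p,R,s=pose();tgt=np.array([512,335,300.]);N=14
Rf=down(np.radians(18.5)); rv=Rn.from_matrix(R.T@Rf).as_rotvec();print(rv.round(3))
d=(tgt-p)/N;cur=R.copy()
for i in range(N):
    print(i,(cur.T@d).round(0),(rv/N).round(3)); cur=cur@Rn.from_rotvec(rv/N).as_matrix()
E
```

```text
[-1.923e+00  3.000e-03  1.000e-03]
0 [  1.  -0. -49.] [-0.137  0.     0.   ]
1 [  1.   6. -48.] [-0.137  0.     0.   ]
2 [  1.  13. -47.] [-0.137  0.     0.   ]
3 [  1.  19. -45.] [-0.137  0.     0.   ]
4 [  1.  25. -42.] [-0.137  0.     0.   ]
5 [  1.  31. -38.] [-0.137  0.     0.   ]
6 [  1.  36. -33.] [-0.137  0.     0.   ]
7 [  1.  40. -28.] [-0.137  0.     0.   ]
8 [  1.  43. -22.] [-0.137  0.     0.   ]
9 [  1.  46. -16.] [-0.137  0.     0.   ]
10 [  1.  48. -10.] [-0.137  0.     0.   ]
11 [ 1. 49. -3.] [-0.137  0.     0.   ]
12 [ 1. 49.  4.] [-0.137  0.     0.   ]
13 [ 1. 48. 10.] [-0.137  0.     0.   ]
```

>>> {"method": "servo_tool", "body": {"commands": [{"offset": [0,0,-49],"rot": [-0.137,0,0],"jaw": 0.95},{"offset": [0,6,-48],"rot": [-0.137,0,0],"jaw": 0.95},{"offset": [0,13,-47],"rot": [-0.137,0,0],"jaw": 0.9},{"offset": [0,19,-45],"rot": [-0.137,0,0],"jaw": 0.9},{"offset": [0,25,-42],"rot": [-0.137,0,0],"jaw": 0.9},{"offset": [0,31,-38],"rot": [-0.137,0,0],"jaw": 0.8},{"offset": [0,36,-33],"rot": [-0.137,0,0],"jaw": 0.8},{"offset": [0,40,-28],"rot": [-0.137,0,0],"jaw": 0.8},{"offset": [0,43,-22],"rot": [-0.137,0,0],"jaw": 0.8},{"offset": [0,46,-16],"rot": [-0.137,0,0],"jaw": 0.8}]}}

```text
clock: 23.2
tool_pos: [496.3, 152.4, 303.4]
ee_rot: [0.7, 0.069, 0.708, -0.067]
wrist_force: [1.1, 0.0, 0.0]
opening: 0.799
```

```bash
python3 - <<'E'
from h import *
p,R,s=pose();tgt=np.array([512,335,300.]);N=7
plan(tgt,18.5)
Rf=down(np.radians(18.5)); rv=Rn.from_matrix(R.T@Rf).as_rotvec();print(rv.round(3))
d=(tgt-p)/N;cur=R.copy()
for i in range(N):
    print(i,(cur.T@d).round(0),(rv/N).round(3)); cur=cur@Rn.from_rotvec(rv/N).as_matrix()
E
```

```text
pos [496.3 152.4 303.4] jawyaw -11.1 xaxis [-0.011  0.003 -1.   ] clk 23.2 F [1.1 0.  0. ] open 0.799 q [0.17 0.06 0.21 1.73 0.   1.93]
offset tool [  3.8 182.3 -19.6] len 183.3
rotvec [-0.516 -0.011 -0.004]
offset in final-ori frame [  3.4 168.2  72.8]
[-0.516 -0.011 -0.004]
0 [ 1. 26. -3.] [-0.074 -0.002 -0.001]
1 [ 1. 26. -1.] [-0.074 -0.002 -0.001]
2 [ 1. 26.  1.] [-0.074 -0.002 -0.001]
3 [ 0. 26.  3.] [-0.074 -0.002 -0.001]
4 [ 0. 26.  5.] [-0.074 -0.002 -0.001]
5 [ 0. 25.  7.] [-0.074 -0.002 -0.001]
6 [ 0. 25.  9.] [-0.074 -0.002 -0.001]
```

>>> {"method": "servo_tool", "body": {"commands": [{"offset": [0,36,-2],"rot": [-0.1,0,0],"jaw": 0.8},{"offset": [0,36,1],"rot": [-0.1,0,0],"jaw": 0.8},{"offset": [0,36,4],"rot": [-0.1,0,0],"jaw": 0.8},{"offset": [0,36,7],"rot": [-0.1,0,0],"jaw": 0.8},{"offset": [0,30,10],"rot": [-0.1,0,0],"jaw": 0.8},{"offset": [0,0,0],"rot": [0,0,0],"jaw": 0.8},{"offset": [0,0,0],"rot": [0,0,0],"jaw": 0.8},{"offset": [0,0,0],"rot": [0,0,0],"jaw": 0.8},{"offset": [0,0,0],"rot": [0,0,0],"jaw": 0.8},{"offset": [0,0,0],"rot": [0,0,0],"jaw": 0.8}]}}

```text
clock: 24.45
tool_pos: [511.7, 333.8, 297.3]
ee_rot: [0.691, -0.114, 0.705, 0.115]
wrist_force: [0.6, 0.2, 0.5]
opening: 0.801
```

```bash
python3 - <<'E'
from h import *
plan([512,341,150],18.5)
p,d,c,E=snap("wrist","pics/w9.png")
for t in ["jar","jar_center"]: print(t,[( np.round(q["xyz"],1),round(q["conf"],2)) for q in spotter.tip_of("wrist",t)])
cv2.imwrite("pics/w9c.png",cv2.resize(p[60:260,130:390,::-1],None,fx=3,fy=3,interpolation=2))
E
```

```text
pos [511.7 333.8 297.3] jawyaw 18.6 xaxis [-0.02  -0.002 -1.   ] clk 24.45 F [0.6 0.2 0.5] open 0.801 q [0.47 0.32 0.49 1.76 0.01 1.71]
offset tool [147.2   6.1   5.5] len 147.4
rotvec [ 0.003 -0.02  -0.004]
offset in final-ori frame [147.3   6.7   2.5]
jar [(array([513.3, 342.2,  29.3]), 0.62)]
jar_center [(array([517.7, 344.4,  57.3]), 0.67)]
```

View pics/w9c.png

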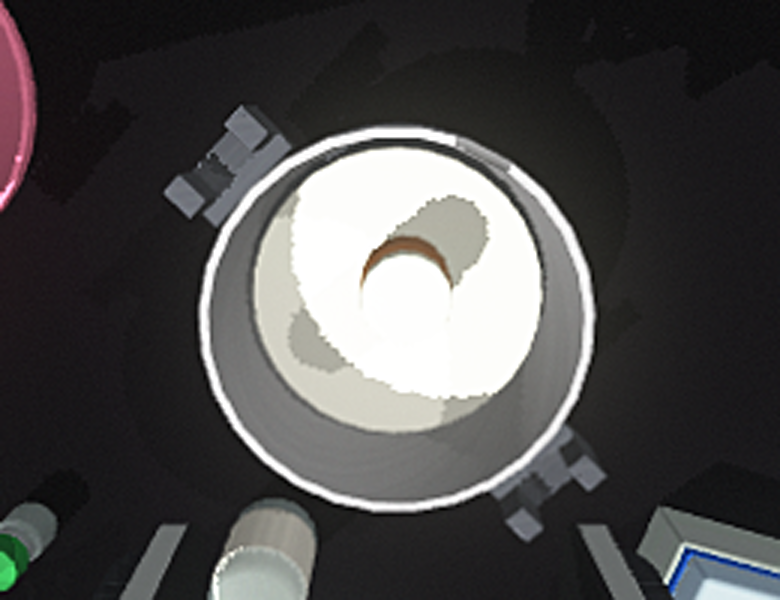

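```bash
python3 - <<'E'
from h import *
z=np.load("pics/w9.npz");E=z["E"];d=z["d"];c=imaging.get_calibration("wrist")
print(unproj(130+406/3,60+298/3,c,E,z=86))
P=[]
for v in range(120,200):
  for u in range(220,310):
    if d[v,u]>0: P.append(unproj(u,v,c,E,depth=d[v,u]))
P=np.array(P);m=(abs(P[:,2]-86)<5)&(np.hypot(P[:,0]-514,P[:,1]-341)<40);Q=P[m];print(len(Q),Q[:,2].mean(),cv2.minEnclosingCircle(Q[:,:2].astype(np.float32)),Q[:,:2].mean(0))
for n in("top8","scene8"):
  z=np.load(f"pics/{n}.npz");E=z["E"];d=z["d"];c=imaging.get_calibration(n[:-1])
  vv,uu=np.mgrid[0:384,0:512]
  def pts(ctr,h,r,dz):
    u0,v0=proj([ctr[0],ctr[1],h],c,E)[0].astype(int);o=[]
    for v in range(v0-45,v0+45):
      for u in range(u0-45,u0+45):
        if d[v,u]>0:
          q=unproj(u,v,c,E,depth=d[v,u])
          if abs(q[2]-h)<dz and np.hypot(*(q[:2]-ctr))<r:o.append(q)
    return np.array(o)
  for nm,ctr,h,r,dz in(("cap",(513,341),86,35,8),("pan",(567,-6),60,75,5)):
    Q=pts(np.array(ctr),h,r,dz);print(n,nm,len(Q),Q.mean(0).round(1) if len(Q) else 0,cv2.minEnclosingCircle(Q[:,:2].astype(np.float32)) if len(Q) else 0)
E
```

```text
[514.1654369  347.31499435  86.        ]
690 86.04104526453278 ((514.4599609375, 346.65869140625), 18.900156021118164) [514.02121247 347.33366092]
top8 cap 95 [513.6 344.5  86.8] ((513.6314697265625, 346.494384765625), 19.67643165588379)
top8 pan 765 [565.8  -4.5  60.5] ((563.0094604492188, -5.0267415046691895), 69.61466217041016)
scene8 cap 173 [516.1 344.9  84.9] ((515.2116088867188, 344.669189453125), 20.237449645996094)
scene8 pan 1142 [568.2  -5.4  59.8] ((566.5164184570312, -6.023682117462158), 58.71262741088867)
```

```bash
python3 - <<'E'
from h import *
plan([514.3,346.3,130],18.5)
E
```

```text
pos [511.7 334.2 297.3] jawyaw 18.7 xaxis [-0.02  -0.002 -1.   ] clk 24.6 F [-0.7  0.4 -0.5] open 0.798 q [0.47 0.32 0.49 1.76 0.01 1.71]
offset tool [167.2  10.    9.6] len 167.7
rotvec [ 0.003 -0.02  -0.004]
offset in final-ori frame [167.3  10.7   6.3]
```

>>> {"method": "servo_tool", "body": {"commands": [{"offset": [5,10.5,7],"rot": [0.003,-0.02,-0.004],"jaw": 0.8},{"offset": [40,0,0],"rot": [0,0,0],"jaw": 0.8},{"offset": [40,0,0],"rot": [0,0,0],"jaw": 0.8},{"offset": [35,0,0],"rot": [0,0,0],"jaw": 0.8},{"offset": [25,0,0],"rot": [0,0,0],"jaw": 0.8},{"offset": [12,0,0],"rot": [0,0,0],"jaw": 0.8},{"offset": [0,0,0],"rot": [0,0,0],"jaw": 0.8},{"offset": [0,0,0],"rot": [0,0,0],"jaw": 0.8},{"offset": [0,0,0],"rot": [0,0,0],"jaw": 0.8},{"offset": [0,0,0],"rot": [0,0,0],"jaw": 0.8}]}}

```text
clock: 25.85
tool_pos: [517.7, 353.5, 138.9]
ee_rot: [0.703, -0.112, 0.693, 0.116]
wrist_force: [-0.1, 0.3, 0.8]
opening: 0.8
```

```bash
python3 - <<'E'
from h import *
plan([514.3,346.3,68],18.5)
p,d,c,E=snap("wrist","pics/w10.png")
E
```

```text
pos [517.7 353.5 138.9] jawyaw 18.6 xaxis [ 0.013  0.008 -1.   ] clk 25.85 F [-0.1  0.3  0.8] open 0.8 q [0.49 0.3  0.15 1.41 0.   1.74]
offset tool [70.8 -5.9 -6.6] len 71.4
rotvec [ 0.002  0.015 -0.003]
offset in final-ori frame [70.9 -5.7 -5.6]
```

View pics/w10.png

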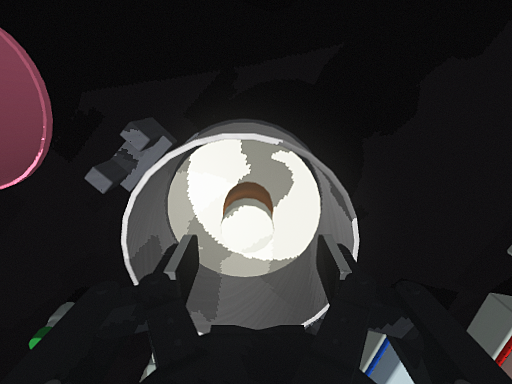

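>>> {"method": "servo_tool", "body": {"commands": [{"offset": [0,-6,-6],"rot": [0.002,0.015,-0.003],"jaw": 0.8},{"offset": [5,0,0],"rot": [0,0,0],"jaw": 0.8},{"offset": [15,0,0],"rot": [0,0,0],"jaw": 0.8},{"offset": [18,0,0],"rot": [0,0,0],"jaw": 0.8},{"offset": [12,0,0],"rot": [0,0,0],"jaw": 0.8},{"offset": [6,0,0],"rot": [0,0,0],"jaw": 0.8},{"offset": [3,0,0],"rot": [0,0,0],"jaw": 0.8},{"offset": [0,0,0],"rot": [0,0,0],"jaw": 0.8},{"offset": [0,0,0],"rot": [0,0,0],"jaw": 0.8},{"offset": [0,0,0],"rot": [0,0,0],"jaw": 0.8}]}}

```text
clock: 27.15
tool_pos: [513.6, 345.1, 75.3]
ee_rot: [0.698, -0.114, 0.698, 0.113]
wrist_force: [-0.4, 0.5, -1.0]
opening: 0.801
```

```bash
python3 - <<'E'
from h import *
plan([514.3,346.3,68],18.5)
p,d,c,E=snap("wrist","pics/w11.png")
E
```

```text
pos [513.6 345.1  75.3] jawyaw 18.5 xaxis [-0.001 -0.    -1.   ] clk 27.15 F [-0.4  0.5 -1. ] open 0.801 q [0.48 0.32 0.05 1.3  0.   1.73]
offset tool [7.3 0.9 1.1] len 7.5
rotvec [-0.    -0.001  0.   ]
offset in final-ori frame [7.3 0.9 1.1]
```

View pics/w11.png

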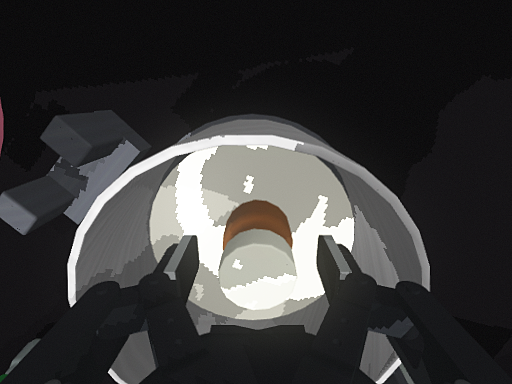

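>>> {"method": "servo_tool", "body": {"commands": [{"offset": [4,1,1],"rot": [0,0,0],"jaw": 0.8},{"offset": [3,0,0],"rot": [0,0,0],"jaw": 0.7},{"offset": [0,0,0],"rot": [0,0,0],"jaw": 0.6},{"offset": [0,0,0],"rot": [0,0,0],"jaw": 0.52},{"offset": [0,0,0],"rot": [0,0,0],"jaw": 0.4},{"offset": [0,0,0],"rot": [0,0,0],"jaw": 0.3},{"offset": [0,0,0],"rot": [0,0,0],"jaw": 0.3},{"offset": [0,0,0],"rot": [0,0,0],"jaw": 0.3},{"offset": [0,0,0],"rot": [0,0,0],"jaw": 0.3},{"offset": [0,0,0],"rot": [0,0,0],"jaw": 0.3}], "newtons": 35}}

```text
clock: 28.45
tool_pos: [514.7, 346.7, 68.7]
ee_rot: [0.698, -0.114, 0.698, 0.114]
wrist_force: [0.3, 0.3, 1.2]
opening: 0.471
```

```bash
python3 - <<'E'
from h import *
plan([514.3,346.3,250],18.5)
E
```

```text
pos [514.7 346.7  68.7] jawyaw 18.5 xaxis [ 0.  0. -1.] clk 28.45 F [0.3 0.3 1.2] open 0.471 q [0.48 0.33 0.05 1.29 0.   1.73]
offset tool [-181.3   -0.2   -0.5] len 181.3
rotvec [-0.  0. -0.]
offset in final-ori frame [-181.3   -0.2   -0.5]
```

>>> {"method": "servo_tool", "body": {"commands": [{"offset": [-10,0,0],"rot": [0,0,0],"jaw": 0.3},{"offset": [-20,0,0],"rot": [0,0,0],"jaw": 0.3},{"offset": [-30,0,0],"rot": [0,0,0],"jaw": 0.3},{"offset": [-40,0,0],"rot": [0,0,0],"jaw": 0.3},{"offset": [-40,0,0],"rot": [0,0,0],"jaw": 0.3},{"offset": [-30,0,0],"rot": [0,0,0],"jaw": 0.3},{"offset": [-10,0,0],"rot": [0,0,0],"jaw": 0.3},{"offset": [0,0,0],"rot": [0,0,0],"jaw": 0.3},{"offset": [0,0,0],"rot": [0,0,0],"jaw": 0.3},{"offset": [0,0,0],"rot": [0,0,0],"jaw": 0.3}]}}

```text
clock: 29.7
tool_pos: [512.8, 345.6, 251.9]
ee_rot: [0.696, -0.114, 0.7, 0.113]
wrist_force: [-0.5, 0.1, -0.6]
opening: 0.469
```

```bash
python3 - <<'E'
from h import *
plan([566.5,-6,250],-14)
p,R,s=pose();tgt=np.array([566.5,-6,250.]);N=8
Rf=down(np.radians(-14)); rv=Rn.from_matrix(R.T@Rf).as_rotvec();d=(tgt-p)/N;cur=R.copy()
for i in range(N):
    print(i,(cur.T@d).round(0),(rv/N).round(3)); cur=cur@Rn.from_rotvec(rv/N).as_matrix()
p,d,c,E=snap("wrist","pics/w12.png")
# pan centre from top0/scene0 pictures: gray disc depth boundary
for n in("top0","scene0","top1","scene1","top6"):
  pass
for n in("top1","scene1"):
  z=np.load(f"pics/{n}.npz");E=z["E"];dd=z["d"];c=imaging.get_calibration(n[:-1]);u0,v0=proj([567,-6,60],c,E)[0].astype(int);o=[]
  for v in range(v0-45,v0+45):
    for u in range(u0-45,u0+45):
      q=unproj(u,v,c,E,depth=dd[v,u])
      if 54<q[2]<68: o.append(q)
  o=np.array(o);o=o[np.hypot(o[:,0]-567,o[:,1]+6)<66]
  print(n,len(o),((np.percentile(o,1,axis=0)+np.percentile(o,99,axis=0))/2).round(1),(np.percentile(o,99,axis=0)-np.percentile(o,1,axis=0)).round(1))
E
```

```text
pos [512.8 345.6 251.9] jawyaw 18.5 xaxis [-0.006 -0.003 -1.   ] clk 29.7 F [-0.5  0.1 -0.6] open 0.469 q [ 0.48  0.31  0.38  1.66 -0.    1.73]
offset tool [   2.7 -350.4  -60.5] len 355.6
rotvec [ 0.567 -0.006  0.003]
offset in final-ori frame [   1.9 -328.1  137.1]
0 [  0. -44.  -8.] [ 0.071 -0.001  0.   ]
1 [  0. -44.  -4.] [ 0.071 -0.001  0.   ]
2 [  0. -44.  -1.] [ 0.071 -0.001  0.   ]
3 [  0. -44.   2.] [ 0.071 -0.001  0.   ]
4 [  0. -44.   5.] [ 0.071 -0.001  0.   ]
5 [  0. -44.   8.] [ 0.071 -0.001  0.   ]
6 [  0. -43.  11.] [ 0.071 -0.001  0.   ]
7 [  0. -42.  14.] [ 0.071 -0.001  0.   ]
top1 859 [565.4  -6.3  60.9] [108.5 106.6  12.7]
scene1 1147 [566.8  -5.9  59.7] [109.9 108.3   8.5]
```

View pics/w12.png

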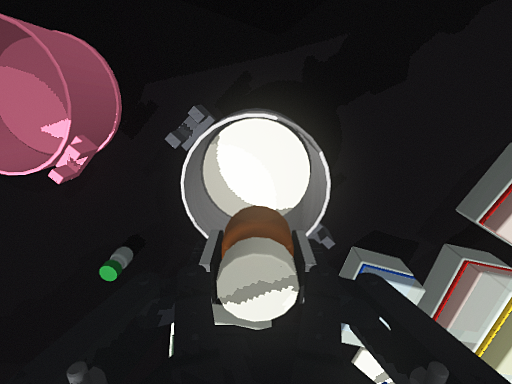

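Jar held upright between the fingers (cap at ~(257,280)). Pan centre ≈ (566.5, −6). Carry it.

>>> {"method": "servo_tool", "body": {"commands": [{"offset": [-5,-15,-3],"rot": [0.025,0,0],"jaw": 0.3},{"offset": [-5,-35,-5],"rot": [0.06,0,0],"jaw": 0.3},{"offset": [0,-44,-4],"rot": [0.071,0,0],"jaw": 0.3},{"offset": [0,-44,-1],"rot": [0.071,0,0],"jaw": 0.3},{"offset": [0,-44,2],"rot": [0.071,0,0],"jaw": 0.3},{"offset": [0,-44,5],"rot": [0.071,0,0],"jaw": 0.3},{"offset": [0,-44,8],"rot": [0.071,0,0],"jaw": 0.3},{"offset": [0,-35,9],"rot": [0.06,0,0],"jaw": 0.3},{"offset": [0,-15,5],"rot": [0.025,0,0],"jaw": 0.3},{"offset": [0,0,0],"rot": [0,0,0],"jaw": 0.3}]}}

```text
clock: 31.0
tool_pos: [553.2, 7.0, 261.5]
ee_rot: [0.699, 0.078, 0.706, -0.085]
wrist_force: [-0.1, 0.6, -0.3]
opening: 0.471
```

```bash
python3 - <<'E'
from h import *
plan([566.5,-6,130],-14)
p,d,c,E=snap("wrist","pics/w13.png")
E
```

```text
pos [553.2   7.  261.5] jawyaw -13.2 xaxis [-0.011 -0.009 -1.   ] clk 31.0 F [-0.1  0.6 -0.3] open 0.471 q [-0.1   0.14  0.2   1.65 -0.01  1.7 ]
offset tool [131.4  -8.1  17.1] len 132.8
rotvec [ 0.014 -0.009  0.011]
offset in final-ori frame [131.5  -9.4  16. ]
```

View pics/w13.png

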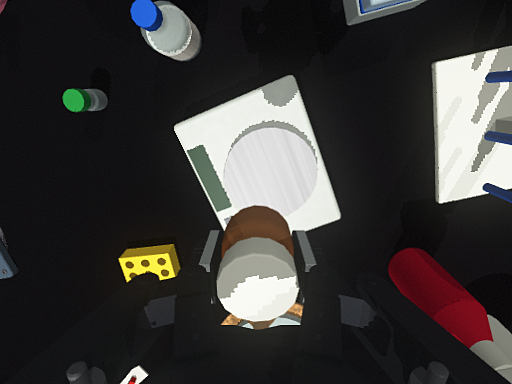

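```bash
python3 - <<'E'
from h import *
z=np.load("pics/w13.npz");E=z["E"];c=imaging.get_calibration("wrist")
for q in [(270,168),(223,172),(317,165),(266,121)]: print(unproj(*q,c,E,z=60).round(1))
E
```

```text
[567.1   4.1  60. ]
[509.7  12.2  60. ]
[623.7  -5.1  60. ]
[574.5  59.9  60. ]
```

>>> {"method": "servo_tool", "body": {"commands": [{"offset": [5,-9,16],"rot": [0.014,-0.009,0.011],"jaw": 0.3},{"offset": [25,0,0],"rot": [0,0,0],"jaw": 0.3},{"offset": [35,0,0],"rot": [0,0,0],"jaw": 0.3},{"offset": [30,0,0],"rot": [0,0,0],"jaw": 0.3},{"offset": [20,0,0],"rot": [0,0,0],"jaw": 0.3},{"offset": [8,0,0],"rot": [0,0,0],"jaw": 0.3},{"offset": [0,0,0],"rot": [0,0,0],"jaw": 0.3},{"offset": [0,0,0],"rot": [0,0,0],"jaw": 0.3},{"offset": [0,0,0],"rot": [0,0,0],"jaw": 0.3},{"offset": [0,0,0],"rot": [0,0,0],"jaw": 0.3}]}}

```text
clock: 32.3
tool_pos: [573.8, -0.9, 136.5]
ee_rot: [0.706, 0.083, 0.698, -0.082]
wrist_force: [0.6, 0.4, -0.8]
opening: 0.47
```

```bash
python3 - <<'E'
from h import *
plan([566.5,-6,99],-14)
E
```

```text
pos [573.8  -0.9 136.5] jawyaw -13.4 xaxis [ 0.011  0.001 -1.   ] clk 32.3 F [ 0.6  0.4 -0.8] open 0.47 q [-0.12  0.17 -0.01  1.38  0.    1.69]
offset tool [37.4 -6.8 -6.3] len 38.5
rotvec [ 0.011  0.01  -0.004]
offset in final-ori frame [37.5 -6.7 -5.8]
```

```bash
python3 - <<'E'
from h import *
p,d,c,E=snap("wrist","pics/w14.png")
C=proj([[566.5-0,-6,60]],c,E);print(C)
img=p[:,:,::-1].copy()
for ctr,col in(((566.5,-6),(0,0,255)),((567,3),(0,255,0))):
    t=np.linspace(0,2*np.pi,120);q=proj(np.c_[ctr[0]+58*np.cos(t),ctr[1]+58*np.sin(t),60+0*t],c,E).astype(int)
    cv2.polylines(img,[q.reshape(-1,1,2)],True,col,1)
cv2.imwrite("pics/w14o.png",img)
t8=np.load("pics/scene1.npz");c=imaging.get_calibration("scene");img=t8["p"][:,:,::-1].copy();img=cv2.resize(img,None,fx=4,fy=4)
for ctr,col in(((566.5,-6),(0,0,255)),((567,3),(0,255,0))):
    t=np.linspace(0,2*np.pi,120);q=(4*proj(np.c_[ctr[0]+58*np.cos(t),ctr[1]+58*np.sin(t),60+0*t],c,t8["E"])+1.5).astype(int)
    cv2.polylines(img,[q.reshape(-1,1,2)],True,col,1)
u,v=q.mean(0).astype(int);cv2.imwrite("pics/s14o.png",img[v-200:v+200,u-250:u+250])
E
```

```text
[[248.51431251 217.80534934]]
```

View pics/w14o.png

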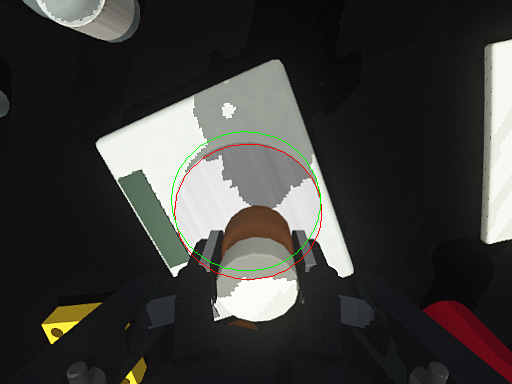

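View pics/s14o.png

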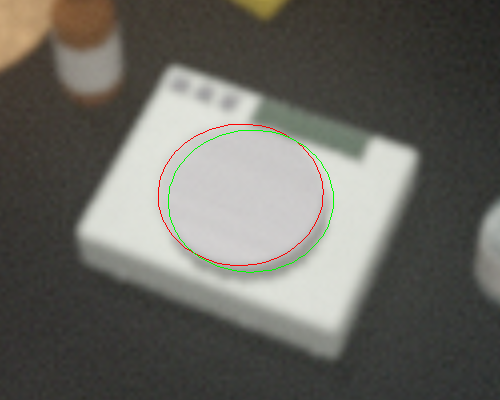

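>>> {"method": "servo_tool", "body": {"commands": [{"offset": [0,-6,-5.5],"rot": [0,0.01,-0.004],"jaw": 0.3},{"offset": [10,0,0],"rot": [0,0,0],"jaw": 0.3},{"offset": [10,0,0],"rot": [0,0,0],"jaw": 0.3},{"offset": [6,0,0],"rot": [0,0,0],"jaw": 0.3},{"offset": [4,0,0],"rot": [0,0,0],"jaw": 0.3},{"offset": [2,0,0],"rot": [0,0,0],"jaw": 0.3},{"offset": [1,0,0],"rot": [0,0,0],"jaw": 0.3},{"offset": [0,0,0],"rot": [0,0,0],"jaw": 0.3},{"offset": [0,0,0],"rot": [0,0,0],"jaw": 0.3},{"offset": [0,0,0],"rot": [0,0,0],"jaw": 0.3}]}}

```text
clock: 33.6
tool_pos: [566.6, -5.9, 101.3]
ee_rot: [0.702, 0.082, 0.702, -0.083]
wrist_force: [0.7, 0.2, -0.2]
opening: 0.47
```

```bash
python3 - <<'E'
from h import *
plan([567,-5.5,99],-14)
E
```

```text
pos [566.6  -5.9 101.3] jawyaw -13.4 xaxis [-0.    -0.001 -1.   ] clk 33.6 F [ 0.7  0.2 -0.2] open 0.47 q [-0.13  0.18 -0.07  1.32 -0.    1.68]
offset tool [2.3 0.5 0.3] len 2.4
rotvec [0.01  0.    0.001]
offset in final-ori frame [2.3 0.5 0.3]
```

>>> {"method": "servo_tool", "body": {"commands": [{"offset": [0.8,0.5,0.3],"rot": [0,0,0],"jaw": 0.3},{"offset": [0.8,0,0],"rot": [0,0,0],"jaw": 0.3},{"offset": [0.7,0,0],"rot": [0,0,0],"jaw": 0.3},{"offset": [0.5,0,0],"rot": [0,0,0],"jaw": 0.3},{"offset": [0.5,0,0],"rot": [0,0,0],"jaw": 0.3},{"offset": [0,0,0],"rot": [0,0,0],"jaw": 0.3},{"offset": [0,0,0],"rot": [0,0,0],"jaw": 0.3},{"offset": [0,0,0],"rot": [0,0,0],"jaw": 0.3},{"offset": [0,0,0],"rot": [0,0,0],"jaw": 0.3},{"offset": [0,0,0],"rot": [0,0,0],"jaw": 0.3}]}}

```text
clock: 34.85
tool_pos: [567.3, -5.5, 98.7]
ee_rot: [0.703, 0.082, 0.702, -0.083]
wrist_force: [-1.2, 0.1, 0.1]
opening: 0.466
```

```bash
python3 - <<'E'
from h import *
plan([567,-5.5,99],-14)
p,d,c,E=snap("wrist","pics/w15.png")
p,R,s=pose();print(s["wrist_force"])
E
```

```text
pos [567.3  -5.5  98.7] jawyaw -13.4 xaxis [ 0.001 -0.001 -1.   ] clk 34.85 F [-1.2  0.1  0.1] open 0.466 q [-0.13  0.18 -0.07  1.32 -0.    1.68]
offset tool [-0.3 -0.1 -0.3] len 0.4
rotvec [0.01  0.001 0.001]
offset in final-ori frame [-0.3 -0.1 -0.3]
[-0.09653308 -0.1250509   0.25542606]
```

>>> {"method": "servo_tool", "body": {"commands": [{"offset": [0.5,0,0],"rot": [0,0,0],"jaw": 0.3},{"offset": [0.5,0,0],"rot": [0,0,0],"jaw": 0.3},{"offset": [0.5,0,0],"rot": [0,0,0],"jaw": 0.3},{"offset": [0,0,0],"rot": [0,0,0],"jaw": 0.3},{"offset": [0,0,0],"rot": [0,0,0],"jaw": 0.3},{"offset": [0,0,0],"rot": [0,0,0],"jaw": 0.3},{"offset": [0,0,0],"rot": [0,0,0],"jaw": 0.3},{"offset": [0,0,0],"rot": [0,0,0],"jaw": 0.3},{"offset": [0,0,0],"rot": [0,0,0],"jaw": 0.3},{"offset": [0,0,0],"rot": [0,0,0],"jaw": 0.3}]}}

```text
clock: 36.15
tool_pos: [567.4, -5.5, 98.7]
ee_rot: [0.703, 0.082, 0.702, -0.083]
wrist_force: [-1.2, -1.1, 2.3]
opening: 0.477
```

```bash
python3 - <<'E'
from h import *
plan([567,-5.5,99],-14)
F=[]
for i in range(4): imaging.get_image("scene");F.append(status.observe()["wrist_force"])
print(np.mean(F,0))
E
```

```text
pos [567.4  -5.5  98.7] jawyaw -13.4 xaxis [ 0.002 -0.001 -1.   ] clk 36.15 F [-1.2 -1.1  2.3] open 0.477 q [-0.13  0.18 -0.07  1.32 -0.    1.68]
offset tool [-0.3 -0.1 -0.3] len 0.5
rotvec [0.01  0.002 0.001]
offset in final-ori frame [-0.3 -0.1 -0.3]
[-1.88447542  0.24101835  3.64568514]
```

Contact (z stalled, +3.6 N). Release and retreat straight up.

>>> {"method": "servo_tool", "body": {"commands": [{"offset": [0,0,0],"rot": [0,0,0],"jaw": 0.52},{"offset": [0,0,0],"rot": [0,0,0],"jaw": 0.6},{"offset": [0,0,0],"rot": [0,0,0],"jaw": 0.75},{"offset": [0,0,0],"rot": [0,0,0],"jaw": 0.8},{"offset": [-10,0,0],"rot": [0,0,0],"jaw": 0.8},{"offset": [-30,0,0],"rot": [0,0,0],"jaw": 0.8},{"offset": [-50,0,0],"rot": [0,0,0],"jaw": 0.8},{"offset": [-50,0,0],"rot": [0,0,0],"jaw": 0.8},{"offset": [-40,-20,0],"rot": [0,0,0],"jaw": 0.8},{"offset": [-10,-20,0],"rot": [0,0,0],"jaw": 0.8}]}}

```text
clock: 37.6
tool_pos: [557.1, -44.0, 294.3]
ee_rot: [0.703, 0.081, 0.702, -0.082]
wrist_force: [-0.0, 0.6, -0.1]
opening: 0.797
```

>>> {"method": "servo_tool", "body": {"commands": [{"offset": [0,-40,0],"rot": [0,0,0],"jaw": 0.8},{"offset": [0,-40,0],"rot": [0,0,0],"jaw": 0.8},{"offset": [0,0,0],"rot": [0,0,0],"jaw": 0.8},{"offset": [0,0,0],"rot": [0,0,0],"jaw": 0.8},{"offset": [0,0,0],"rot": [0,0,0],"jaw": 0.8},{"offset": [0,0,0],"rot": [0,0,0],"jaw": 0.8},{"offset": [0,0,0],"rot": [0,0,0],"jaw": 0.8},{"offset": [0,0,0],"rot": [0,0,0],"jaw": 0.8},{"offset": [0,0,0],"rot": [0,0,0],"jaw": 0.8},{"offset": [0,0,0],"rot": [0,0,0],"jaw": 0.8}]}}

```text
clock: 38.85
tool_pos: [537.9, -123.2, 293.3]
ee_rot: [0.702, 0.081, 0.702, -0.081]
wrist_force: [-0.1, 0.7, 0.4]
opening: 0.8
```

```bash
python3 - <<'E'
from h import *
plan([567,-5.5,99],-14)
snap("wrist","pics/w16.png");snap("top","pics/top16.png");snap("scene","pics/scene16.png")
for n in("scene","top","wrist"):
  for t in("jar","pan","lid","tap_axis","tap_tip"): print(n,t,[( np.round(q["xyz"],1),round(q["conf"],2)) for q in spotter.tip_of(n,t)])
f=cv2.hconcat([cv2.imread("pics/scene16.png")[100:300,60:460],cv2.imread("pics/w16.png")[0:200,60:460]])
g=cv2.imread("pics/top16.png")
cv2.imwrite("pics/m16.png",f)
cv2.imwrite("pics/m16b.png",cv2.resize(g[60:300,20:420],(800,480)))
E
```

```text
pos [ 537.9 -123.2  293.3] jawyaw -13.1 xaxis [ 0.  0. -1.] clk 38.85 F [-0.1  0.7  0.4] open 0.8 q [-0.35  0.13  0.26  1.7   0.    1.45]
offset tool [194.3 121.2   1.6] len 229.0
rotvec [ 0.015 -0.    -0.   ]
offset in final-ori frame [194.3 121.3  -0.3]
scene jar [(array([566.6,  -8.6,  62.5]), 0.56), (array([566.3,  -9.8,  92. ]), 0.52), (array([359.7, 139.5,  25.8]), 0.2)]
scene pan [(array([565.1,  -5.4,  58.6]), 0.63)]
scene lid [(array([ 495.7, -351.9,    6.9]), 0.79)]
scene tap_axis [(array([ 546.9, -351.2,   39. ]), 0.7)]
scene tap_tip [(array([ 599.5, -355. ,   42.7]), 0.56)]
top jar [(array([567. ,  -5.6,  59.3]), 0.58)]
top pan [(array([566.1,  -7.8,  59.8]), 0.94)]
top lid [(array([ 495.4, -349.9,    5.2]), 0.78), (array([ 598.6, -357.2,   39. ]), 0.48)]
top tap_axis [(array([ 557.3, -353.5,   39.7]), 0.78)]
top tap_tip [(array([ 601.5, -355.1,   38.1]), 0.6)]
wrist jar [(array([566.5,  -8.6,  61.9]), 0.55)]
wrist pan [(array([563.9,  -4.4,  57.7]), 0.77)]
wrist lid [(array([ 497.8, -348.6,    8.3]), 0.74), (array([ 496.7, -350.7,   56.3]), 0.44)]
wrist tap_axis [(array([ 551.7, -351.9,   42.4]), 0.65)]
wrist tap_tip [(array([ 606.5, -355.9,   41.8]), 0.86), (array([554.7,  -4.9,   1.9]), 0.16)]
```

View pics/m16.png

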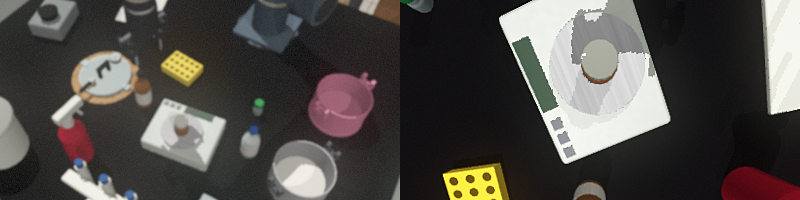

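View pics/m16b.png

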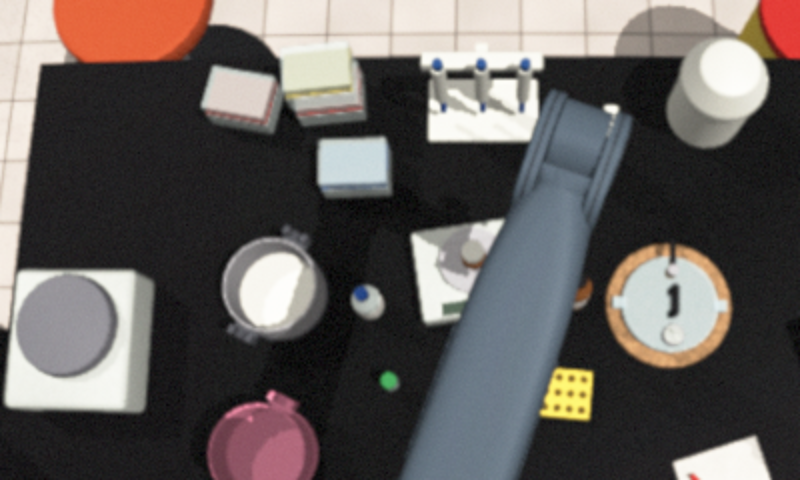

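```bash
python3 -c "
from h import *
print(bot.close_job())"
```

```text
the job is handed in; nothing more can be done
None
```

The job is done and handed in at about 40 s, well inside the 72 s limit. I turned the tap, set the lid on the mat, and stood the jar on the balance pan, in that order.

- **Tap:** I pushed the lever with the closed gripper until it lay over the spout. After the push I measured it at about 1.55 rad. In the last pictures it still points along the spout, with its tip at roughly (602, −355).
- **Lid:** I lifted it straight up and set it down right way up. The final fix puts it at about (496, −350), and the mat centre is at (497, −349).
- **Jar:** It stands upright on the pan. Final fixes put it at (567, −6) to (567, −9), with its underside at 59 to 62 mm. The pan centre is at about (566, −6).
- **Other things:** In the last pictures the gripper was clear of everything. I judged the rest of the bench unmoved by eye only; I did not re-measure each item.

**Checks that disagreed:** One rough pan reading from the wrist camera came out about 9 mm off the overhead and scene readings. A second wrist picture agreed with those cameras, so I used their value. In the final scene view the network also gave a second, lower-confidence fix for the jar at 92 mm high, which I took to be its cap.

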